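Set out matching small stones in line before the display step

ROBOT

A 6-joint arm with a two-finger parallel gripper is mounted at the origin on the work surface. World frame = base frame: x ahead of the robot, y to its left, z up, the work surface at z = 0. Lengths are in m, angles in rad, forces in N, time in s.
With the tool pointing down it reaches from about 0.425 to 1.125 m from the base axis. Payload 14.9 kg.
Tool frame: the origin (TCP) lies between the finger pads; the fingertips stand 22 mm ahead of it and the grasp point (between the pads) lies 3 mm ahead of it; y points along the fingers, z is the direction in which the jaws open and shut, and the axes are right-handed (so a half turn about y gives the same grasp; the last joint's range is limited). The gripper opens to 91 mm and grips with 3 to 60 N. Pads are 32 mm wide; open, the fingers measure 118 mm over their backs; the gripper's body (76 mm by 178 mm) begins 60 mm behind the grasp point.
Start: joints at [-1.338, 0.379, 1.734, -0, 1.028, -0.033], TCP at [0.184, -0.675, 0.236] pointing down, gripper open.
Joint ranges: [-2.77, 2.77], [-0.74, 2.19], [0, 2.66], [-1.06, 4.2], [0.31, 2.87], [-3.08, 3.08]. Speed limits (rad/s): [1.89, 1.89, 2.39, 3.14, 3.14, 3.14].

INTERFACE

Orientations are given as a unit quaternion [x, y, z, w].
In Python, from plant import ctrl, vision, nets gives the robot as it stands.
- The arm moves only by the tool drive_tool, never from a script. Its argument "plan" is a list that holds one entry, the list of rows, each a list of 7 numbers: the shift along the tool's x, y, z each as a share of 50 cm, from -1 to 1, then the turn, a rotation vector about the tool's x, y, z each as a share of 180 degrees, from -1 to 1, then the finger opening in mm, from 0 to 91.2. In form: [[[tx, ty, tz, rx, ry, rz, gripper], ...]]. A call has 1 to 8 rows; each row is the pose to reach, as a shift and turn from the pose commanded when the call began, along the tool's axes at that moment, turning the shorter way round; what a row does not reach only later rows make up. A row lasts 1/12 s, in which the tool goes at most 41.7 mm and 7.16 degrees, less where a joint would pass 70% of its speed; a pose out of reach is approached as far as the arm can. A call with a number of a shift or a turn outside -1 to 1 is refused whole. A call with a gripper value outside its range is refused whole. The fingers move at their own pace and stop on an object; "force" is the grip in N (left out, the last holds). Time passes only in rows, so rows that repeat a pose let the fingers close. It gives the time, the measured TCP pose, the force and the opening at its end, in the units of the state.
- ctrl.get_obs(): the state, without advancing time (a new reading comes with each control period).
- vision.grab_frame(name): name is "side" or "top" or "wrist"; returns the picture (400x640x3 uint8, red, green, blue); there is no depth.
- vision.camera_info(name): a dict with "fx", "fy", "cx", "cy" (pixels), "xyz" and "rotation" of the camera in the world; the wrist camera has in their place "mount" (4x4, takes a point from camera to tool coordinates, whose origin is the TCP and whose axes are the tool frame's). Camera axes: x right, y down, z forward; pixel columns grow to the right and rows downward; lengths in m; the calibration is good to about 2 mm. A picture is of the moment at which its call begins: read the wrist's pose just before it. camera_info takes no time and is no camera call.
- ctrl.close_job(): hands the job in, once; it reports no verdict.
Trained networks look in the newest picture that a camera, given by its name, has taken for a name from the list of things; names that differ only in an ending like _2 or _b are one class to them, and where a whole thing is asked for, a point or a joint stands for the part that bears it (a point fixed in the world has none). Each returns a list of dicts, best first, with "conf" (0 to 1); they miss things now and then, are a little off and sometimes report something else, mostly with a low value. They report only what shows in the picture. A call takes as long as a camera call. They do not tell look-alikes from the thing itself.
- nets.boxes_of(target, camera): "extent" ([left, top, right, bottom] in pixels, round what is visible of it).
- nets.tip_of(target, camera): "xy" ([column, row] in pixels: a listed point, or the origin of a listed thing).
The state is a dict: "clock": time; "joints": joint angles; "qd": joint speeds; "tau": joint torques, N m; "tool_pos": TCP position; "orientation": TCP orientation; "ft_force": force on the tool from outside, world axes, zero at the start; "wrist_torque": the same for the moment, N m; "grip_width": opening from 0.0 (shut) to 1.0 (fully open).
Only numpy, scipy, OpenCV 4.12 (cv2) and the standard library are available. Lean on these libraries where they do the work, as an engineer would, in place of code of your own. Each camera call takes 0.05 s, during which the arm holds its last target.

TASK

Lay the straightedge on the table flush along the front face of the wooden display step, roughly centred on it, and let go of it. With it lying there, take every small stone out of the tray and stand it upright directly in front of the large stone of its own shape, touching the straightedge's front edge, flat sides squarely against it (the arched slab with its broad face). When all of them stand in line, lift the straightedge out without disturbing the row and lay it back on its cork mat, all of it on the mat and lengthwise.

Things in the scene. Friction and masses are not known exactly. Their poses are not given: they have to be found in the camera images.
- step: Fixed wooden display step (a plain low block), 130 mm deep (its x) x 420 mm long (its y) x 50 mm high. Origin: centre of the underside, on the table. Its x axis points away from the robot; its front face, the one towards the robot, is the plane x = -65 mm. It stands at a varying place and yaw.
- large_hex: Large six-sided stone tower, 62 mm across flats, 132 mm high, 1.1 kg, standing loose on the step. Origin: centre of the underside; its x axis is square to the step's front face and points away from the robot: straight in front of it is its -x. The four large stones stand along the step about 90 mm apart, in varying order, 95 mm behind its front face, and are to stay there.
- large_obelisk: Large square stone obelisk, base 60 mm square, tapering to 51 mm, 134 mm high, 1.0 kg, on the step. Origin and axes as for large_hex.
- large_column: Large round stone column with a domed top, 62 mm diameter, 123 mm high, 1.0 kg, on the step. Origin and axes as for large_hex.
- large_arch: Large upright stone slab with a half-round (arched) top, 72 mm broad (its y) x 46 mm thick (its x) x 128 mm high, 1.1 kg, on the step. Origin and axes as for large_hex.
- small_hex: Small six-sided stone tower, 40 mm across flats, vertical sides up to 53 mm, point at 75 mm, about 0.21 kg. Origin: centre of the underside. Flats face its x axis and every 60 degrees round. Starts upright in the tray at a varying yaw and place. One of the four small stones may be absent.
- small_obelisk: Small square stone obelisk, base 40 mm square, tapering to 34 mm at 60 mm height, tip at 76 mm, about 0.21 kg. Origin: centre of the underside; the sides face its x and y axes. Upright in the tray; may be absent.
- small_column: Small round stone column with a domed top, 40 mm diameter, vertical side up to 52 mm, 72 mm high, about 0.21 kg. Origin: centre of the underside. Upright in the tray; may be absent.
- small_arch: Small upright stone slab with a half-round top, 50 mm broad (its y) x 30 mm thick (its x) x 75 mm high; sides vertical up to 50 mm, then the half round. About 0.26 kg. Origin: centre of the underside; its broad flat faces face its +x and -x. Upright in the tray; may be absent.
- straightedge: Flat aluminium straightedge, 80 mm wide (its x) x 380 mm long (its y) x 5 mm thick, about 0.42 kg, the same both ways round. In its middle stands a black upright grip, 20 mm wide (x), 64 mm long (y), top 52 mm above the underside. Origin: centre of the underside. With a long edge flush on the step its centre line lies 40 mm before the step's front face.
- mat: Fixed cork mat, 120 mm wide (its x) x 430 mm long (its y) x 3 mm thick, flat on the table to the robot's right or left (it changes sides with the tray). Origin: centre of the underside. The straightedge starts on it, lengthwise, and goes back there.
- tray: Fixed shallow white plastic tray, 200 mm (its x) x 180 mm (its y), walls 22 mm high and 4 mm thick, floor 4 mm thick. Origin: centre of the underside. The small stones start in it, about 90 to 100 mm apart.
- calculator: Bystander: black desk calculator, 130 x 85 x 16 mm, lying on the table before the robot. Leave alone.
- sphere_stand: Bystander: black stone ball of 62 mm on a round wooden foot, 70 mm high in all, on the table before the robot. Leave alone.
- label_roll: Bystander: roll of paper labels, 72 mm diameter, 32 mm high, lying flat on the table before the robot. Leave alone.
Things that resemble listed ones, but are neither listed nor needed, are in the scene too. What is shaped like the large_column but blue or purple is not meant.

How it is judged:
By the outcome, as a careful person would: the job done as asked, in the order asked, and still so for the second after the job is handed in, with the robot touching nothing.
Of small_hex, small_obelisk, small_column, small_arch only 3 to 4 are there at a start; the rules pass over those that are not, and their reading is None.
At some moment in a run one of straightedge may be knocked a few centimetres aside while the robot is not near it.
It also fails if it takes over 210 s, if anything falls off the work surface, if the arm or the gripper's body presses on something with over 40 N, if the wrist force passes 120 N, or if a joint passes its speed limit or range.

## Working session

There is one attempt and no reset: what is moved stays moved. The work goes in short steps, Python scripts to look and compute and a tool call to move; the robot and the scene stay as the last step left them, time stands still between calls to the robot, and variables do not carry over. Pictures are saved under pics/ and viewed, and the job is handed in when it is done.

Besides the shell and the picture viewer there is one more tool, called after "Request:" as name([rows], argument=value, ...), one row to a line, values as JSON. drive_tool: Moves the arm, as the interface text tells. Shift numbers are shares of 50 cm and turn numbers shares of 180 degrees, none past 1 either way. Its arguments: {"type":"object","properties":{"plan":{"type":"array"},"force":{"type":"number"}},"required":["plan"]}

```bash
ls; mkdir -p pics; python3 - <<'E'
from plant import ctrl, vision, nets
import cv2
o=ctrl.get_obs()
for k,v in o.items(): print(k,v)
for n in ("side","top","wrist"):
    im=vision.grab_frame(n); cv2.imwrite(f"pics/{n}0.png",im[:,:,::-1])
    print(n,vision.camera_info(n))
E
```

```text
pics
clock 0.0
joints [-1.33834092e+00  3.79407866e-01  1.73477625e+00  2.04938190e-05
  1.02850302e+00 -3.33087482e-02]
qd [ 0.00078832  0.00063908  0.00046211 -0.00046967  0.0001708  -0.00080741]
tau [-2.27642253e-03 -7.63733196e+01 -4.34371448e+01  6.49661548e-02
  4.24968184e-02 -9.00410055e-05]
tool_pos [ 0.18375977 -0.67506449  0.23529097]
orientation [-0.09371411  0.70125909 -0.70048778  0.09364952]
ft_force [ 0.00815485 -0.75530639 -1.00704949]
wrist_torque [-0.07525163  0.01546221  0.04246624]
grip_width 0.9982945267774906
side {'fx': 396.96162794891166, 'fy': 396.96162794891166, 'cx': 316.4394045064629, 'cy': 198.0019644105031, 'xyz': array([0.38801951, 0.7898261 , 0.64259734]), 'rotation': array([-0.10379408,  0.88436191, -0.45269519,  0.04688148])}
top {'fx': 364.02655010468305, 'fy': 364.02655010468305, 'cx': 318.2874223867948, 'cy': 199.91526186720307, 'xyz': array([ 0.51619777, -0.00504418,  1.064813  ]), 'rotation': array([-0.70285283,  0.71072485, -0.02297441,  0.01844613])}
wrist {'fx': 357.2346615485496, 'fy': 357.2346615485496, 'cx': 321.51419442599746, 'cy': 197.73559439084704, 'mount': array([[ 2.29291710e-04,  9.54515218e-01,  2.98162114e-01,
        -8.56037169e-02],
       [ 5.31368150e-04, -2.98162196e-01,  9.54515072e-01,
        -1.49331856e-01],
       [ 9.99999833e-01, -6.04285425e-05, -5.75565105e-04,
        -6.82360379e-04],
       [ 0.00000000e+00,  0.00000000e+00,  0.00000000e+00,
         1.00000000e+00]])}
```

View pics/top0.png

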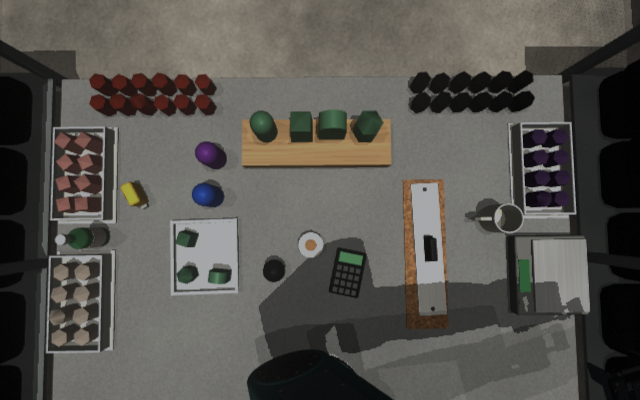

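View pics/side0.png

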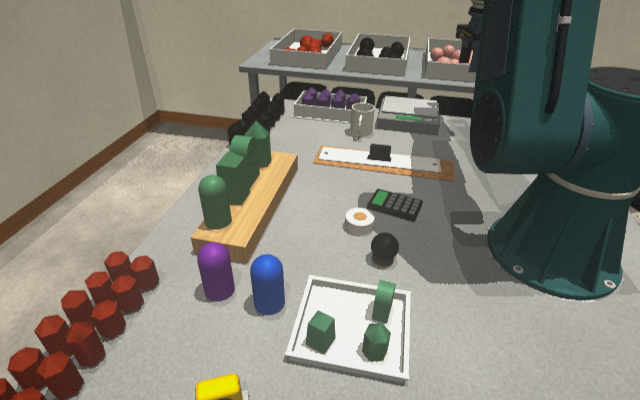

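View pics/wrist0.png

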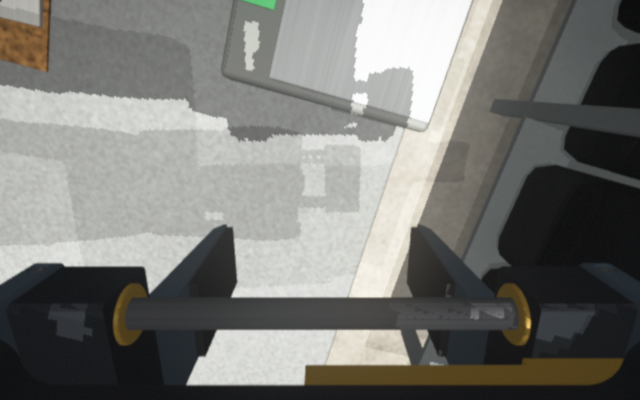

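```bash
cat > h.py <<'E'
from plant import ctrl, vision, nets
import numpy as np, cv2
from scipy.spatial.transform import Rotation as R
def pose(o=None):
    o=o or ctrl.get_obs(); return np.array(o['tool_pos']),R.from_quat(o['orientation'])
def cam(n,p=None):
    i=vision.camera_info(n); K=np.array([[i['fx'],0,i['cx']],[0,i['fy'],i['cy']],[0,0,1]])
    if n=='wrist':
        t,r=p or pose(); M=i['mount']; return K,r.as_matrix()@M[:3,:3],t+r.as_matrix()@M[:3,3]
    return K,R.from_quat(i['rotation']).as_matrix(),np.array(i['xyz'])
def unproj(c,uv,z=0.):
    K,Rm,t=c; uv=np.atleast_2d(uv).astype(float)
    d=(Rm@np.linalg.inv(K)@np.c_[uv,np.ones(len(uv))].T).T
    return t+d*((z-t[2])/d[:,2])[:,None]
def proj(c,P):
    K,Rm,t=c; q=(K@Rm.T@(np.atleast_2d(P)-t).T).T; return q[:,:2]/q[:,2:]
def tri(obs):
    "obs: list of (cam,uv): least squares point"
    A=np.zeros((3,3));b=np.zeros(3)
    for (K,Rm,t),uv in obs:
        d=Rm@np.linalg.inv(K)@np.r_[uv,1.]; d/=np.linalg.norm(d); P=np.eye(3)-np.outer(d,d); A+=P;b+=P@t
    return np.linalg.solve(A,b)
def down(yaw):
    "tool pointing down, tool z (jaw axis) at world yaw"
    z=np.array([np.cos(yaw),np.sin(yaw),0]);y=np.array([0,0,-1.]);x=np.cross(y,z); return R.from_matrix(np.c_[x,y,z])
def rel(pos,rot):
    t,r=pose(); s=r.inv().apply(np.array(pos)-t)/0.5; w=(r.inv()*rot).as_rotvec()/np.pi
    print('ROW',np.round(np.r_[s,w],4).tolist(),'dist mm',round(np.linalg.norm(s)*500),'deg',round(np.linalg.norm(w)*180,1))
def shot(n,name):
    p=pose(); im=vision.grab_frame(n)[:,:,::-1].copy(); cv2.imwrite(f'pics/{name}.png',im); return im,cam(n,p)
def yawz():
    t,r=pose(); z=r.as_matrix()[:,2]; return np.arctan2(z[1],z[0])
E
python3 - <<'E'
from h import *
t,r=pose(); print(r.as_matrix().round(3), yawz())
vision.grab_frame('top'); vision.grab_frame('side')
ct=cam('top'); cs=cam('side')
for n in ['step','large_hex','large_obelisk','large_column','large_arch','small_hex','small_obelisk','small_column','small_arch','straightedge','mat','tray']:
    for c,cc in(('top',ct),('side',cs)):
        for d in nets.tip_of(n,c)[:2]:
            z=.05 if 'large' in n else .004 if 'small' in n else 0
            print(n,c,np.round(d['xy'],1),round(d['conf'],2),unproj(cc,d['xy'],z)[0].round(3))
E
```

```text
[[-0.965 -0.     0.263]
 [-0.263  0.001 -0.965]
 [-0.    -1.    -0.001]] -1.305027640427878
step top [317.3 148.9] 0.87 [ 0.73  -0.011  0.   ]
step top [207.1 256.4] 0.64 [0.418 0.312 0.   ]
step side [251.2 204.8] 0.61 [ 0.745 -0.005  0.   ]
large_hex top [365.7 128.5] 0.77 [ 0.776 -0.148  0.05 ]
large_hex top [310.  243.3] 0.38 [0.455 0.012 0.05 ]
large_hex side [258.3 162.8] 0.96 [ 0.77  -0.139  0.05 ]
large_hex side [395.  204.4] 0.44 [ 0.37  -0.031  0.05 ]
large_obelisk top [348.  273.5] 0.69 [ 0.371 -0.092  0.05 ]
large_obelisk top [301.6 130.6] 0.62 [0.772 0.033 0.05 ]
large_obelisk side [253.  205.8] 0.7 [0.712 0.06  0.05 ]
large_obelisk side [234.6 196.7] 0.64 [0.771 0.034 0.05 ]
large_column top [263.1 130.8] 0.97 [0.773 0.142 0.05 ]
large_column top [214.3 157.6] 0.94 [0.698 0.279 0.05 ]
large_column side [268.3 300.3] 0.72 [0.581 0.33  0.05 ]
large_column side [217.1 220.1] 0.56 [0.774 0.133 0.05 ]
large_arch top [329.5 133.4] 0.84 [ 0.763 -0.046  0.05 ]
large_arch top [366.3 130.6] 0.72 [ 0.77 -0.15  0.05]
large_arch side [246.9 180.5] 0.94 [ 0.768 -0.044  0.05 ]
large_a
[... 333 characters left out ...]
top [224.3 269.6] 0.44 [0.38  0.261 0.004]
small_obelisk side [321.1 341.9] 0.67 [0.471 0.363 0.004]
small_obelisk side [376.4 158.6] 0.54 [ 0.444 -0.328  0.004]
small_column top [350.3 272.5] 0.69 [ 0.367 -0.102  0.004]
small_arch top [221.8 270.8] 0.75 [0.377 0.268 0.004]
small_arch side [385.4 310.9] 0.68 [0.363 0.266 0.004]
straightedge top [427.8 248.7] 0.62 [ 0.433 -0.33   0.   ]
straightedge top [262. 131.] 0.15 [0.785 0.152 0.   ]
straightedge side [377.5 157.8] 0.91 [ 0.441 -0.341  0.   ]
mat top [427.3 250.3] 0.89 [ 0.428 -0.328  0.   ]
mat side [383.2 164.5] 0.94 [ 0.419 -0.303  0.   ]
tray top [205.8 255.8] 0.78 [0.42  0.316 0.   ]
tray side [348.6 324.8] 0.93 [0.428 0.312 0.   ]
```

```bash
python3 - <<'E'
from h import *
rel([.46,-.335,.30],down(-np.pi/2))
E
```

```text
ROW [-0.7117, -0.1281, -0.5119, -0.0, 0.0846, 0.0] dist mm 443 deg 15.2
```

Request:
drive_tool([
  [[-0.08,-0.015,-0.06,0,0.01,0,91],[-0.16,-0.03,-0.12,0,0.02,0,91],[-0.24,-0.045,-0.18,0,0.03,0,91],[-0.31,-0.06,-0.23,0,0.04,0,91],[-0.38,-0.07,-0.28,0,0.05,0,91],[-0.45,-0.08,-0.33,0,0.06,0,91],[-0.52,-0.1,-0.38,0,0.07,0,91],[-0.58,-0.11,-0.42,0,0.0846,0,91]],
])

```text
clock: 2.12
tool_pos: [0.3909, -0.4168, 0.2868]
orientation: [-0.001, -0.707, 0.707, 0.0]
ft_force: [0.3, -0.0, 0.3]
grip_width: 0.997
```

```bash
python3 - <<'E'
from h import *
print(pose()[0]); rel([.46,-.335,.30],down(-np.pi/2))
E
```

```text
[ 0.39088619 -0.41676548  0.28684564]
ROW [-0.138, -0.0263, -0.1637, -0.0001, -0.0005, -0.0001] dist mm 108 deg 0.1
```

Request:
drive_tool([
  [[-0.07,-0.014,-0.08,0,0,0,91],[-0.138,-0.026,-0.164,0,0,0,91],[-0.138,-0.026,-0.164,0,0,0,91],[-0.138,-0.026,-0.164,0,0,0,91]],
])

```text
clock: 2.45
tool_pos: [0.4615, -0.3336, 0.3002]
orientation: [0.001, -0.707, 0.707, -0.002]
ft_force: [1.0, -0.0, 0.5]
grip_width: 0.999
```

```bash
python3 - <<'E'
from h import *
print(pose()[0]); im,c=shot('wrist','w1')
print(c[2])
E
```

```text
[ 0.46154754 -0.33360359  0.30019087]
[ 0.54674235 -0.33243201  0.44964039]
```

View pics/w1.png

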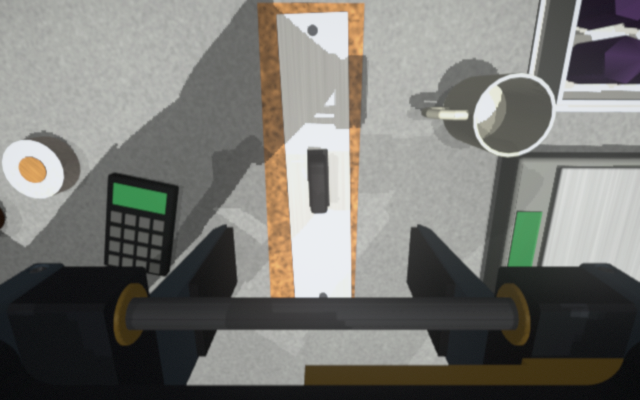

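```bash
cat > se.py <<'E'
from h import *
def edges(im,c,rows,lo,hi,z=.008,th=60):
    hsv=cv2.cvtColor(im,cv2.COLOR_BGR2HSV).astype(float)
    L=[];Rr=[]
    for r in rows:
        s=hsv[r,:,1]; cork=np.where(s[lo:hi]>th)[0]+lo
        if len(cork)<4: continue
        g=np.diff(cork); k=np.argmax(g)
        if g[k]<30: continue
        L.append((cork[k]+.5,r));Rr.append((cork[k+1]-.5,r))
    return unproj(c,L,z),unproj(c,Rr,z)
E
python3 - <<'E'
from se import *
im=cv2.imread('pics/w1.png'); c=cam('wrist')
A,B=edges(im,c,range(16,290,4),255,370)
for P in(A,B):
    f=np.polyfit(P[:,0],P[:,1],1); print(len(P),f,np.std(P[:,1]-np.polyval(f,P[:,0])))
    P=P[abs(P[:,1]-np.polyval(f,P[:,0]))<.004];f=np.polyfit(P[:,0],P[:,1],1); print(len(P),f,np.std(P[:,1]-np.polyval(f,P[:,0])))
    print('y at .44',np.polyval(f,.44))
print(unproj(c,[[313,30],[323,297]],.008))
print('grip top', unproj(c,[[308,150],[328,150],[311,213],[328,213]],.055))
E
```

```text
69 [ 0.03778058 -0.30583665] 0.0004012302521272252
69 [ 0.03778058 -0.30583665] 0.0004012302521272252
y at .44 -0.2892131982462626
69 [ 0.03860846 -0.38675876] 0.00040455206291576946
69 [ 0.03860846 -0.38675876] 0.00040455206291576946
y at .44 -0.36977104160257307
[[ 0.60628374 -0.32402829  0.008     ]
 [ 0.26081803 -0.33673265  0.008     ]]
grip top [[ 0.47815446 -0.31901325  0.055     ]
 [ 0.47821854 -0.34120252  0.055     ]
 [ 0.40395809 -0.3219049   0.055     ]
 [ 0.40401587 -0.34181694  0.055     ]]
```

```bash
python3 - <<'E'
from h import *
print(ctrl.get_obs()['joints'].round(2)); rel([.625,-.01,.40],down(-np.pi/2))
E
```

```text
[-0.67  0.1   1.96  0.    1.08  0.9 ]
ROW [-0.3315, -0.2006, -0.6489, -0.0001, 0.001, -0.0002] dist mm 378 deg 0.2
```

Request:
drive_tool([
  [[-0.33,-0.2,-0.649,0,0,0,91],[-0.33,-0.2,-0.649,0,0,0,91],[-0.33,-0.2,-0.649,0,0,0,91],[-0.33,-0.2,-0.649,0,0,0,91],[-0.33,-0.2,-0.649,0,0,0,91],[-0.33,-0.2,-0.649,0,0,0,91],[-0.33,-0.2,-0.649,0,0,0,91],[-0.33,-0.2,-0.649,0,0,0,91]],
])

```text
clock: 3.17
tool_pos: [0.6051, -0.0492, 0.3881]
orientation: [-0.0, -0.707, 0.707, 0.0]
ft_force: [0.3, -0.5, -0.4]
grip_width: 1.003
```

Request:
drive_tool([
  [[0,0,-0.09,0,0,0,91],[0,0,-0.09,0,0,0,91],[0,0,-0.09,0,0,0,91]],
])

```text
clock: 3.42
tool_pos: [0.6047, -0.0041, 0.3874]
orientation: [0.001, -0.707, 0.707, -0.001]
ft_force: [0.4, -0.5, 0.2]
grip_width: 0.995
```

```bash
python3 - <<'E'
from h import *
print(pose()[0],yawz()); im,c=shot('wrist','w2')
print(c[2])
for n in ['large_hex','large_obelisk','large_column','large_arch','step']:
    for d in nets.tip_of(n,'wrist')[:2]: print(n,np.round(d['xy'],1),round(d['conf'],2),unproj(c,d['xy'],.05 if n!='step' else 0)[0].round(4))
E
```

```text
[ 0.60469299 -0.00406788  0.38735025] -1.5685873130465064
[ 0.69014587 -0.00302916  0.53665231]
large_hex [432.6  19.3] 0.82 [ 0.7689 -0.1398  0.05  ]
large_hex [326.9  51.2] 0.73 [ 0.7321 -0.0096  0.05  ]
large_obelisk [295.   16.9] 0.71 [0.7713 0.03   0.05  ]
large_column [127.  148.8] 0.89 [0.6075 0.2633 0.05  ]
large_column [209.4  18. ] 0.86 [0.7699 0.1356 0.05  ]
large_arch [360.1  19.7] 0.89 [ 0.7683 -0.0503  0.05  ]
step [326.   50.5] 0.59 [ 0.7373 -0.009   0.    ]
```

View pics/w2.png

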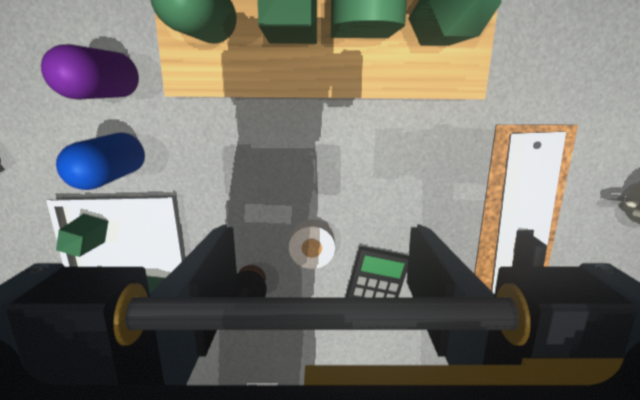

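```bash
python3 - <<'E'
from h import *
im=cv2.imread('pics/w2.png'); 
cv2.imwrite('pics/w2z.png',cv2.resize(im[0:115,140:510],None,fx=2.15,fy=2.15,interpolation=cv2.INTER_CUBIC))
c=cam('wrist'); g=im[:,:,2].astype(float)-im[:,:,0]  # wood: red-blue
P=[]
for u in list(range(172,480,3)):
    col=g[75:115,u]; d=np.where((col[:-1]>15)&(col[1:]<=15))[0]
    if len(d): P.append((u,75+d[-1]+.5))
P=np.array(P); f=np.polyfit(P[:,0],P[:,1],1);res=P[:,1]-np.polyval(f,P[:,0]);P=P[abs(res)<1.5];f=np.polyfit(P[:,0],P[:,1],1)
print(len(P),f,np.std(P[:,1]-np.polyval(f,P[:,0])))
W=unproj(c,[[164,np.polyval(f,164)],[487,np.polyval(f,487)]],.05);print(W, np.linalg.norm(W[1]-W[0]))
d=W[1]-W[0]; print('face yaw',np.arctan2(d[0],-d[1]))
E
```

```text
103 [8.80449267e-03 9.55511612e+01] 0.29044956136482
[[ 0.67667685  0.20120957  0.05      ]
 [ 0.67225051 -0.22305534  0.05      ]] 0.42428799870225037
face yaw -0.010432603176884148
```

View pics/w2z.png

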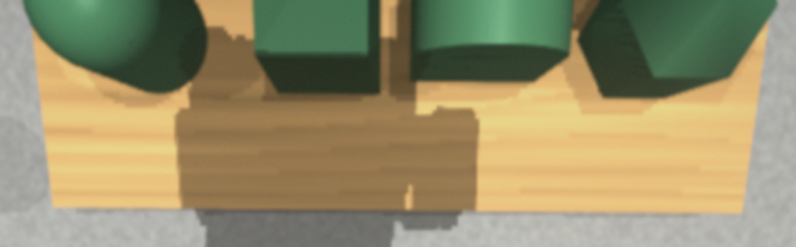

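```bash
python3 - <<'E'
from h import *
c=cam('wrist')
for n,p in dict(ob=[(278,93),(380,95)],arch=[(412,80),(535,80)],hex=[(606,98),(660,98),(730,80)],col=[(165,93)]).items():
    W=unproj(c,np.array(p)/2.15+[140,0],.05); print(n,W.round(4).tolist(),W.mean(0).round(4))
im=cv2.imread('pics/w2.png'); 
cv2.imwrite('pics/w2y.png',cv2.resize(im[0:55,380:510],None,fx=6,fy=6,interpolation=cv2.INTER_CUBIC))
E
```

```text
ob [[0.7415, 0.0601, 0.05], [0.7403, 0.0004, 0.05]] [0.7409 0.0302 0.05  ]
arch [[0.7483, -0.0183, 0.05], [0.7482, -0.0899, 0.05]] [ 0.7482 -0.0541  0.05  ]
hex [[0.7384, -0.132, 0.05], [0.7383, -0.1637, 0.05], [0.7479, -0.2034, 0.05]] [ 0.7416 -0.1664  0.05  ]
col [[0.7416, 0.1262, 0.05]] [0.7416 0.1262 0.05  ]
```

View pics/w2y.png

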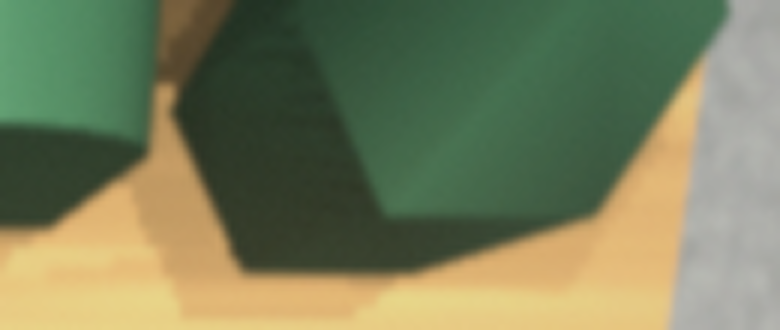

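```bash
python3 - <<'E'
from h import *
rel([.434,-.330,.12],down(-np.pi/2+.038))
im,c=shot('top','t1')
E
```

```text
ROW [0.34, 0.5351, 0.6477, -0.0, -0.0126, 0.0001] dist mm 453 deg 2.3
```

Request:
drive_tool([
  [[0.34,0.35,0.648,0,-0.0126,0,60],[0.34,0.35,0.648,0,-0.0126,0,60],[0.34,0.35,0.648,0,-0.0126,0,60],[0.34,0.35,0.648,0,-0.0126,0,60],[0.34,0.35,0.648,0,-0.0126,0,60],[0.34,0.35,0.648,0,-0.0126,0,60],[0.34,0.35,0.648,0,-0.0126,0,60],[0.34,0.35,0.648,0,-0.0126,0,60]],
])

```text
clock: 4.43
tool_pos: [0.4636, -0.2732, 0.2432]
orientation: [0.014, -0.707, 0.707, -0.014]
ft_force: [1.4, -0.4, 0.3]
grip_width: 0.659
```

```bash
python3 - <<'E'
from h import *
rel([.434,-.330,.14],down(-np.pi/2+.038))
E
```

```text
ROW [0.0636, 0.2064, 0.1111, -0.0001, 0.0003, -0.0002] dist mm 121 deg 0.1
```

Request:
drive_tool([
  [[0.0636,0.206,0.111,0,0,0,60],[0.0636,0.206,0.111,0,0,0,60],[0.0636,0.206,0.111,0,0,0,60],[0.0636,0.206,0.111,0,0,0,60]],
])

```text
clock: 4.77
tool_pos: [0.4314, -0.3288, 0.1353]
orientation: [-0.015, 0.709, -0.705, 0.011]
ft_force: [-2.1, 1.3, -2.3]
grip_width: 0.656
```

```bash
python3 - <<'E'
from h import *
rel([.434,-.330,.042],down(-np.pi/2+.038)); shot('wrist','w3')
E
```

```text
ROW [-0.0062, 0.1865, 0.0035, 0.0015, -0.0004, 0.0018] dist mm 93 deg 0.4
```

View pics/w3.png

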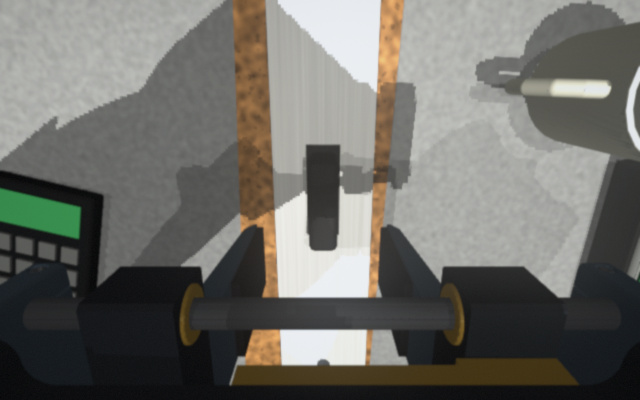

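Request:
drive_tool([
  [[-0.003,0.05,0.003,0,0,0,60],[-0.003,0.11,0.003,0,0,0,60],[-0.003,0.15,0.003,0,0,0,60],[-0.003,0.186,0.003,0,0,0,60],[-0.003,0.186,0.003,0,0,0,60],[-0.003,0.186,0.003,0,0,0,15],[-0.003,0.186,0.003,0,0,0,5],[-0.003,0.186,0.003,0,0,0,5]],
], force=40)

```text
clock: 5.48
tool_pos: [0.438, -0.33, 0.0496]
orientation: [0.013, -0.706, 0.708, -0.015]
ft_force: [0.4, 0.6, 0.2]
grip_width: 0.467
```

Request:
drive_tool([
  [[0,0,0,0,0,0,5],[0,0,0,0,0,0,5],[0,0,0,0,0,0,5],[0,0,0,0,0,0,5]],
])

```text
clock: 5.82
tool_pos: [0.4372, -0.3296, 0.0482]
orientation: [0.014, -0.707, 0.707, -0.014]
ft_force: [-2.0, 1.4, 7.7]
grip_width: 0.217
```

Request:
drive_tool([
  [[0,-0.03,0,0,0,0,5],[0,-0.08,0,0,0,0,5],[0,-0.16,0,0,0,0,5],[0,-0.24,0,0,0,0,5],[0,-0.32,0,0,0,0,5],[0,-0.4,0,0,0,0,5],[0,-0.46,0,0,0,0,5],[0,-0.48,0,0,0,0,5]],
])

```text
clock: 6.48
tool_pos: [0.4381, -0.3303, 0.2924]
orientation: [0.012, -0.706, 0.708, -0.016]
ft_force: [1.8, -0.7, -2.9]
grip_width: 0.217
```

```bash
python3 - <<'E'
from h import *
print(pose()[0],ctrl.get_obs()['grip_width'],ctrl.get_obs()['ft_force']);rel([.58,-.0075,.285],down(-.0104))
shot('wrist','w4')
E
```

```text
[ 0.4380785  -0.33029014  0.2924018 ] 0.2170202674080623 [ 1.78676479 -0.70987483 -2.93320255]
ROW [-0.3091, 0.0137, -0.6339, -0.002, -0.4841, -0.0002] dist mm 353 deg 87.1
```

View pics/w4.png

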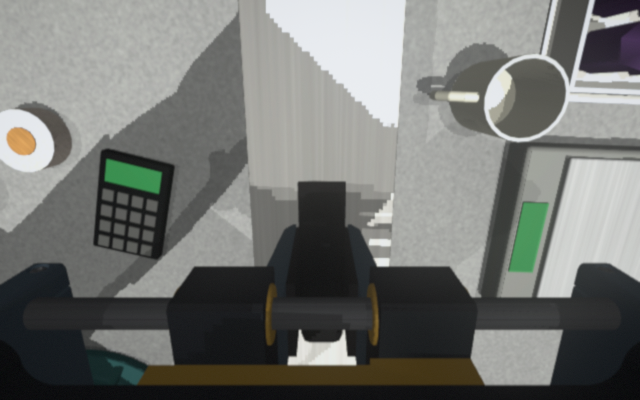

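Request:
drive_tool([
  [[-0.3091,0,-0.6339,0,-0.484,0,5],[-0.3091,0,-0.6339,0,-0.484,0,5],[-0.3091,0,-0.6339,0,-0.484,0,5],[-0.3091,0,-0.6339,0,-0.484,0,5],[-0.3091,0,-0.6339,0,-0.484,0,5],[-0.3091,0,-0.6339,0,-0.484,0,5],[-0.3091,0,-0.6339,0,-0.484,0,5],[-0.3091,0,-0.6339,0,-0.484,0,5]],
])

```text
clock: 7.2
tool_pos: [0.5705, -0.0221, 0.285]
orientation: [-0.354, 0.613, -0.612, 0.352]
ft_force: [0.9, -0.3, -3.6]
grip_width: 0.212
```

```bash
python3 - <<'E'
from h import *
print(pose()[0],yawz());rel([.60,-.0075,.28],down(-.0104))
E
```

```text
[ 0.57049261 -0.02209168  0.28501696] -0.5249845597256728
ROW [-0.0548, 0.0098, 0.0365, 0.001, -0.1638, 0.0002] dist mm 33 deg 29.5
```

Request:
drive_tool([
  [[-0.02,0,0.01,0,-0.04,0,5],[-0.04,0.005,0.02,0,-0.08,0,5],[-0.0548,0.01,0.0365,0,-0.12,0,5],[-0.0548,0.01,0.0365,0,-0.15,0,5],[-0.0548,0.01,0.0365,0,-0.1638,0,5],[-0.0548,0.01,0.0365,0,-0.1638,0,5],[-0.0548,0.01,0.0365,0,-0.1638,0,5]],
])

```text
clock: 7.78
tool_pos: [0.5999, -0.0099, 0.2806]
orientation: [-0.496, 0.505, -0.504, 0.495]
ft_force: [-0.0, -0.4, -4.3]
grip_width: 0.214
```

```bash
python3 - <<'E'
from h import *
print(pose()[0],yawz());rel([.629,-.0075,.12],down(-.0104))
shot('wrist','w5');shot('side','s5')
E
```

```text
[ 0.59987925 -0.00986587  0.28056403] -0.01841355577063902
ROW [-0.0058, 0.321, 0.0591, 0.0009, -0.0026, -0.0] dist mm 163 deg 0.5
```

View pics/w5.png

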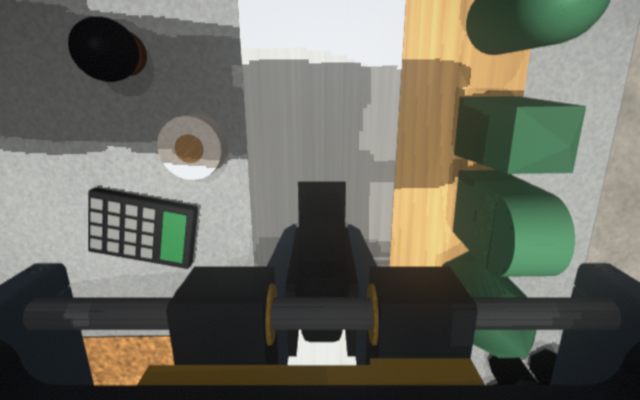

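View pics/s5.png

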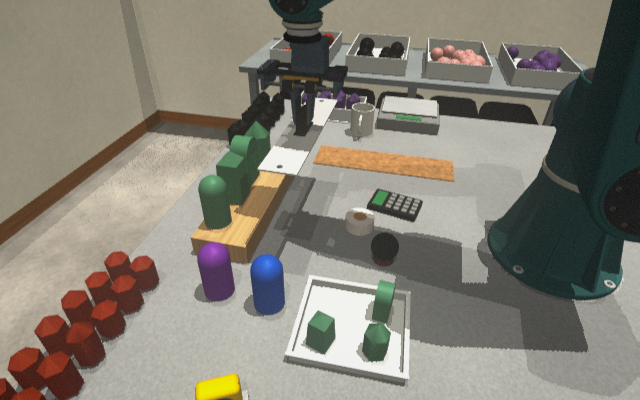

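Request:
drive_tool([
  [[-0.005,0.05,0.02,0,0,0,5],[-0.005,0.12,0.05,0,0,0,5],[-0.005,0.19,0.055,0,0,0,5],[-0.005,0.26,0.055,0,0,0,5],[-0.005,0.321,0.055,0,0,0,5],[-0.005,0.321,0.055,0,0,0,5],[-0.005,0.321,0.055,0,0,0,5]],
])

```text
clock: 8.47
tool_pos: [0.6274, -0.0079, 0.1213]
orientation: [-0.496, 0.505, -0.504, 0.495]
ft_force: [-0.6, 0.3, -3.3]
grip_width: 0.213
```

```bash
python3 - <<'E'
from h import *
print(pose()[0],yawz(),ctrl.get_obs()['ft_force']);rel([.627,-.0075,.05],down(-.0104))
im,c=shot('wrist','w6')
E
```

```text
[ 0.62737115 -0.0079081   0.12130859] -0.0176126001859104 [-0.58488437  0.3209066  -3.34088805]
ROW [-0.0008, 0.1426, -0.0003, 0.001, -0.0023, -0.0] dist mm 71 deg 0.4
```

View pics/w6.png

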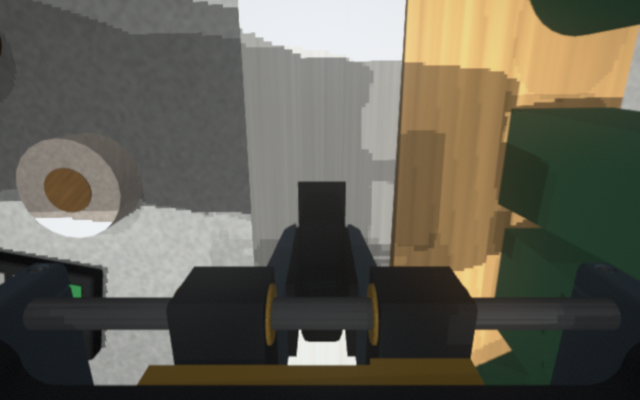

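```bash
python3 - <<'E'
from h import *
im=cv2.imread('pics/w6.png').astype(float); c=cam('wrist')
cv2.imwrite('pics/w6z.png',cv2.resize(im[60:270:,370:440],None,fx=5,fy=2.8,interpolation=cv2.INTER_CUBIC))
for r in range(10,260,50): print(r,im[r,385:420].astype(int)[:, [0,2]].tolist())
E
```

```text
10 [[240, 234], [240, 234], [241, 234], [240, 234], [240, 234], [240, 234], [240, 234], [240, 234], [240, 234], [240, 234], [240, 234], [240, 234], [240, 234], [240, 234], [240, 234], [240, 234], [240, 234], [240, 233], [236, 231], [211, 215], [133, 149], [87, 131], [106, 186], [129, 227], [135, 234], [136, 235], [134, 235], [133, 235], [133, 235], [132, 235], [131, 235], [129, 235], [129, 235], [127, 233], [125, 230]]
60 [[207, 204], [206, 205], [208, 206], [207, 205], [206, 204], [207, 204], [206, 204], [205, 203], [207, 205], [208, 207], [210, 208], [209, 207], [208, 207], [207, 206], [207, 205], [202, 203], [177, 184], [116, 134], [81, 122], [101, 169], [129, 223], [139, 236], [140, 238], [139, 238], [137, 238], [137, 238], [135, 237], [134, 237], [133, 237], [133, 238], [131, 236], [128, 233], [127, 231], [125, 228], [124, 229]]
110 [[166, 173], [166, 172], [165, 171], [164, 170], [165, 172], [165, 172], [165, 173], [167, 175], [168, 176], [167, 175], [166, 174], [165, 173], [161, 168], [139, 147], [89, 105], [59, 88], [64, 107], [79, 140], [87, 159], [89, 161], [86, 158], [85, 
[... 359 characters left out ...]
 [66, 121], [67, 120], [66, 118], [66, 118], [66, 119], [66, 119], [66, 118], [66, 117], [65, 116], [64, 116], [64, 117], [65, 118], [66, 120], [65, 120], [66, 121], [64, 120], [66, 121]]
210 [[167, 175], [167, 173], [166, 173], [165, 172], [164, 172], [163, 172], [161, 169], [137, 146], [82, 101], [49, 78], [48, 81], [55, 97], [63, 114], [66, 120], [66, 121], [65, 119], [64, 118], [64, 117], [64, 117], [64, 117], [64, 118], [64, 117], [64, 117], [65, 117], [63, 116], [62, 114], [61, 112], [60, 111], [62, 114], [63, 116], [63, 118], [64, 119], [63, 119], [64, 120], [63, 119]][ WARN:0@0.061] global loadsave.cpp:1063 imwrite_ Unsupported depth image for selected encoder is fallbacked to CV_8U.
```

View pics/w6z.png

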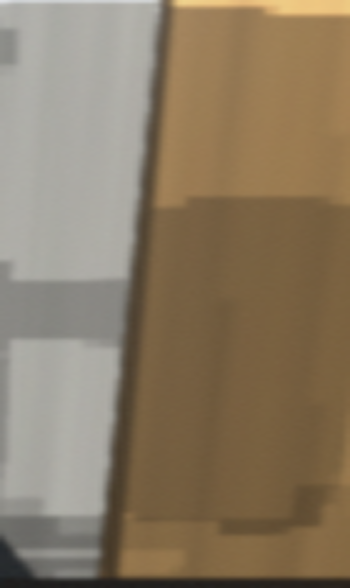

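```bash
python3 - <<'E'
from h import *
c=cam('wrist')
S=unproj(c,[[404.8,10],[402,60],[398.8,110],[395.9,160],[392.9,210]],.081)
E=unproj(c,[[406.5,10],[404.3,60],[401,110],[398.7,160],[396.2,210]],.05)
for P in(S,E):
    f=np.polyfit(P[:,1],P[:,0],1); print(P[:,:2].round(4).tolist(),f,np.polyval(f,-.01))
E
```

```text
[[0.6714, 0.1123], [0.6712, 0.0897], [0.6707, 0.0654], [0.6704, 0.0389], [0.67, 0.0101]] [0.01459128 0.66980357] 0.6696576593484533
[[0.679, 0.1179], [0.6791, 0.0916], [0.6785, 0.0633], [0.6786, 0.0326], [0.6785, -0.0009]] [0.00484574 0.67843823] 0.6783897702037293
```

Request:
drive_tool([
  [[0,0.04,0,0,-0.0015,0,5],[0,0.08,0,0,-0.0015,0,5],[0,0.11,0,0,-0.0015,0,5],[0,0.13,0,0,-0.0015,0,5],[0,0.14,0,0,-0.0015,0,5],[0,0.146,0,0,-0.0015,0,5],[0,0.147,0,0,-0.0015,0,5]],
])

```text
clock: 9.1
tool_pos: [0.6286, -0.0079, 0.0491]
orientation: [0.497, -0.503, 0.503, -0.497]
ft_force: [-0.4, 0.2, -4.3]
grip_width: 0.217
```

Request:
drive_tool([
  [[0,0,0,0,0,0,5],[0,0,0,0,0,0,5]],
])

```text
clock: 9.27
tool_pos: [0.6288, -0.0079, 0.0495]
orientation: [0.497, -0.503, 0.503, -0.497]
ft_force: [-0.2, -0.0, -3.7]
grip_width: 0.218
```

Request:
drive_tool([
  [[0,0.003,0,0,0,0,5],[0,0.006,0,0,0,0,5],[0,0.006,0.003,0,0,0,5],[0,0.006,0.006,0,0,0,5],[0,0.006,0.008,0,0,0,5],[0,0.006,0.008,0,0,0,5]],
])

```text
clock: 9.77
tool_pos: [0.6326, -0.0079, 0.0458]
orientation: [0.497, -0.503, 0.503, -0.497]
ft_force: [1.1, 0.7, -3.9]
grip_width: 0.213
```

Request:
drive_tool([
  [[0,0,0.002,0,0,0,5],[0,0,0.004,0,0,0,5],[0,0,0.004,0,0,0,5]],
])

```text
clock: 10.02
tool_pos: [0.6345, -0.0079, 0.0458]
orientation: [0.497, -0.503, 0.503, -0.497]
ft_force: [0.5, 0.7, -4.6]
grip_width: 0.216
```

Request:
drive_tool([
  [[0,0,0.002,0,0,0,5],[0,0,0.004,0,0,0,5],[0,0,0.004,0,0,0,5]],
])

```text
clock: 10.27
tool_pos: [0.6356, -0.008, 0.0455]
orientation: [-0.498, 0.503, -0.502, 0.497]
ft_force: [-4.7, -1.3, -2.9]
grip_width: 0.215
```

Request:
drive_tool([
  [[0,0,0.002,0,0,0,5],[0,0,0.003,0,0,0,5],[0,0,0.003,0,0,0,5]],
])

```text
clock: 10.52
tool_pos: [0.6359, -0.008, 0.0454]
orientation: [-0.498, 0.504, -0.502, 0.496]
ft_force: [-13.2, -0.9, 6.2]
grip_width: 0.214
```

```bash
python3 - <<'E'
from h import *
o=ctrl.get_obs();print(pose()[0],yawz(),o['ft_force'],o['wrist_torque'])
E
```

```text
[ 0.63589578 -0.00796291  0.04543634] -0.010938558333996923 [-13.15271767  -0.91055917   6.24369158] [-0.15347983  2.23763762  0.85181317]
```

Request:
drive_tool([
  [[0,0,-0.001,0,0,0,5],[0,0,-0.002,0,0,0,5],[0,0,-0.002,0,0,0,25],[0,0,-0.002,0,0,0,35],[0,0,-0.002,0,0,0,45],[0,0,-0.002,0,0,0,45],[0,0,-0.002,0,0,0,45],[0,0,-0.002,0,0,0,45]],
])

```text
clock: 11.18
tool_pos: [0.637, -0.008, 0.0459]
orientation: [0.497, -0.503, 0.503, -0.497]
ft_force: [-0.1, -0.6, -0.1]
grip_width: 0.494
```

Request:
drive_tool([
  [[0,-0.03,0,0,0,0,45],[0,-0.1,0,0,0,0,45],[0,-0.18,0,0,0,0,45],[0,-0.26,0,0,0,0,45],[0,-0.34,0,0,0,0,45],[0,-0.42,0,0,0,0,45],[0,-0.5,0,0,0,0,45],[0,-0.5,0,0,0,0,45]],
])

```text
clock: 11.85
tool_pos: [0.6397, -0.008, 0.3056]
orientation: [0.494, -0.5, 0.506, -0.5]
ft_force: [1.6, -0.1, 0.9]
grip_width: 0.493
```

```bash
python3 - <<'E'
from h import *
o=ctrl.get_obs();print(pose()[0],yawz(),o['ft_force'],o['joints'].round(2))
im,c=shot('wrist','w7'); shot('top','t7')
# next: view of tray
rel([.40,.31,.30],down(np.pi/2))
E
```

```text
[ 0.63970966 -0.00804143  0.30562316] -0.011908017980497466 [ 1.5717693  -0.12513703  0.85845585] [-0.05  0.21  1.82  0.    1.1  -0.04]
ROW [-0.6302, -0.0047, -0.4823, -0.001, -0.5038, 0.0011] dist mm 397 deg 90.7
```

View pics/w7.png

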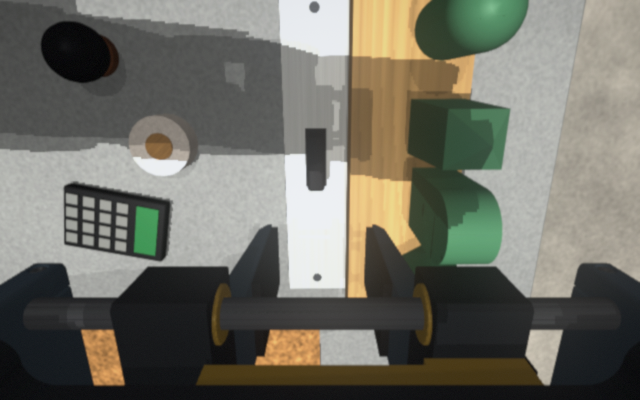

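View pics/t7.png

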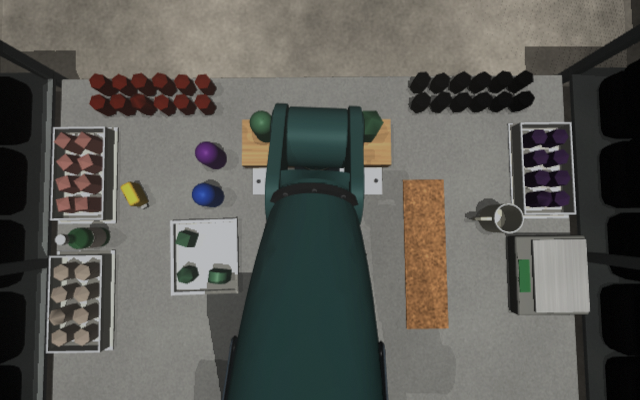

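```bash
python3 - <<'E'
from h import *
im=cv2.imread('pics/w7.png'); c=cam('wrist')
H=unproj(c,[[314.5,7],[317.3,277.3]],.005);print(H,H.mean(0)); d=H[0]-H[1];print('yaw',np.arctan2(-d[0],d[1]))
g=im.astype(float).sum(2); P=[];Q=[]
for r in list(range(8,60,3))+list(range(160,250,3)):
    row=g[r]; dl=row[272:300]; k=np.argmax(np.diff(dl)); P.append((272.+k+.5+.5,r))
    s=im[r,:,2].astype(float)-im[r,:,0]; kk=np.where(s[330:365]>12)[0]
    if len(kk): Q.append((330+kk[0],r))
for P,z in((P,.005),(Q,.005)):
    W=unproj(c,P,z); f=np.polyfit(W[:,1],W[:,0],1); res=W[:,0]-np.polyval(f,W[:,1]); W=W[abs(res)<.002]; f=np.polyfit(W[:,1],W[:,0],1)
    print(len(W),f,np.polyval(f,-.0105),np.std(W[:,0]-np.polyval(f,W[:,1])))
cv2.imwrite('pics/w7z.png',cv2.resize(im[0:270,270:530],None,fx=2.2,fy=2.2,interpolation=cv2.INTER_CUBIC))
E
```

```text
[[ 0.63322459  0.1622299   0.005     ]
 [ 0.63104364 -0.1765943   0.005     ]] [ 0.63213412 -0.0071822   0.005     ]
yaw -0.006436756365524269
20 [0.00827736 0.59277936] 0.5926924448373517 0.00043623903653150606
48 [0.006114   0.67109087] 0.671026671812156 0.0003277687818480417
```

View pics/w7z.png

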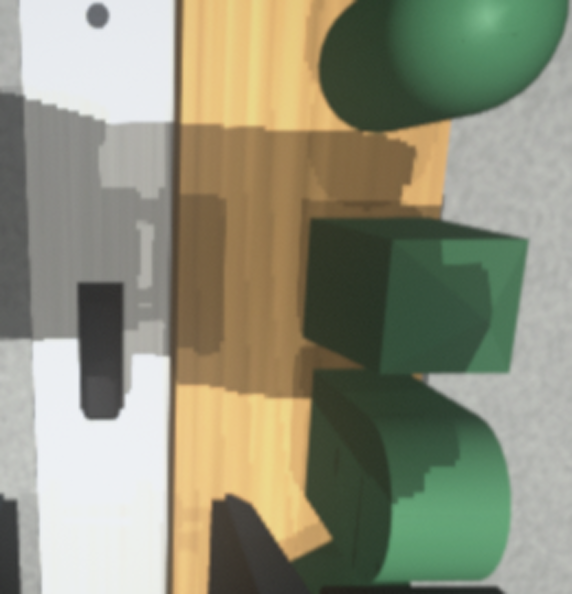

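```bash
python3 - <<'E'
from h import *
c=cam('wrist')
for n,p in dict(ob=[(310,218),(303,335)],arch=[(313,370),(305,493)],col=[(322,75),(375,132)]).items():
    W=unproj(c,np.array(p)/2.2+[270,0],.05); print(n,W.round(4).tolist(),W.mean(0).round(4))
ct=cam('top'); vision.grab_frame('top')
for y in(.126,.136): print(proj(ct,[[.77,y,.05],[.77,y,.173]]))
for n in ['large_column','large_hex']: print([ (d['extent'],d['conf']) for d in nets.boxes_of(n,'top')[:2]])
im=cv2.imread('pics/top0.png'); cv2.imwrite('pics/t0z.png',cv2.resize(im[100:180,230:400],None,fx=4.5,fy=4.5,interpolation=cv2.INTER_CUBIC))
E
```

```text
ob [[0.7358, 0.0635, 0.05], [0.7358, 0.0059, 0.05]] [0.7358 0.0347 0.05  ]
arch [[0.7421, -0.0124, 0.05], [0.7421, -0.0807, 0.05]] [ 0.7421 -0.0466  0.05  ]
col [[0.7374, 0.1276, 0.05], [0.7642, 0.1025, 0.05]] [0.7508 0.1151 0.05  ]
[[268.63967512 131.6970273 ]
 [262.19880106 119.53257756]]
[[265.09199301 131.73133838]
 [258.16886237 119.57064305]]
[([248.8, 109.7, 270.0, 141.8], 0.97), ([195.5, 140.5, 227.1, 171.1], 0.87)]
[([363.5, 108.2, 382.4, 143.3], 0.77), ([248.6, 110.7, 273.4, 144.2], 0.23)]
```

View pics/t0z.png

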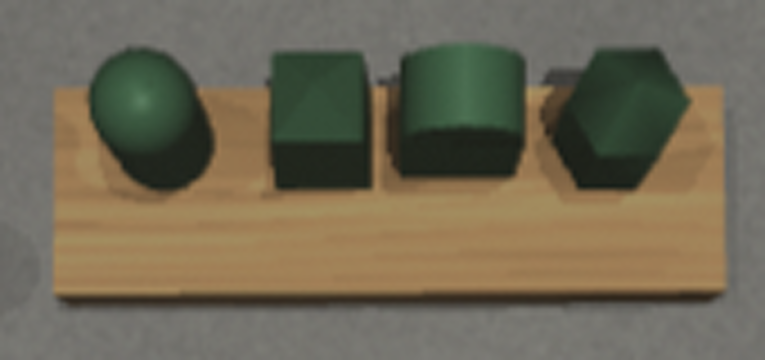

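```bash
python3 - <<'E'
from h import *
ct=cam('top')
for n,p in dict(step=[(55,296),(725,291)],ob=[(270.5,187),(370.5,187)],arch=[(395,176),(518,176)],hex=[(577,188),(636,188)],col=[(167,189),(213,145)]).items():
    W=unproj(ct,(np.array(p)+.5)/4.5+[229.5,99.5],.05); print(n,W.round(4)[:,:2].tolist(),W.mean(0).round(4),np.linalg.norm(W[0]-W[1]).round(4))
E
```

```text
step [[0.675, 0.2014], [0.6738, -0.2167]] [ 0.6744 -0.0076  0.05  ] 0.4181
ob [[0.7424, 0.0667], [0.7418, 0.0041]] [0.7421 0.0354 0.05  ] 0.0626
arch [[0.7486, -0.0113], [0.7478, -0.0884]] [ 0.7482 -0.0499  0.05  ] 0.0771
hex [[0.7398, -0.1253], [0.7395, -0.1623]] [ 0.7397 -0.1438  0.05  ] 0.037
col [[0.7418, 0.1315], [0.7694, 0.1026]] [0.7556 0.117  0.05  ] 0.04
```

Request:
drive_tool([
  [[-0.63,0,-0.4823,0,-0.5,0,60],[-0.63,0,-0.4823,0,-0.5,0,60],[-0.63,0,-0.4823,0,-0.5,0,60],[-0.63,0,-0.4823,0,-0.5,0,60],[-0.63,0,-0.4823,0,-0.5,0,60],[-0.63,0,-0.4823,0,-0.5,0,60],[-0.63,0,-0.4823,0,-0.5,0,60],[-0.63,0,-0.4823,0,-0.5,0,60]],
])

```text
clock: 12.77
tool_pos: [0.4353, 0.26, 0.2946]
orientation: [0.678, -0.202, 0.201, -0.677]
ft_force: [0.1, 0.4, -0.1]
grip_width: 0.658
```

```bash
python3 - <<'E'
from h import *
rel([.40,.31,.30],down(np.pi/2))
E
```

```text
ROW [-0.1136, -0.0108, 0.0453, 0.0005, -0.1836, -0.0005] dist mm 61 deg 33.0
```

Request:
drive_tool([
  [[-0.06,0,0.02,0,-0.04,0,60],[-0.11,-0.01,0.045,0,-0.08,0,60],[-0.1136,-0.01,0.045,0,-0.12,0,60],[-0.1136,-0.01,0.045,0,-0.15,0,60],[-0.1136,-0.01,0.045,0,-0.1836,0,60],[-0.1136,-0.01,0.045,0,-0.1836,0,60],[-0.1136,-0.01,0.045,0,-0.1836,0,60],[-0.1136,-0.01,0.045,0,-0.1836,0,60]],
])

```text
clock: 13.43
tool_pos: [0.4021, 0.3089, 0.3001]
orientation: [0.707, -0.004, 0.003, -0.707]
ft_force: [0.2, -0.3, 0.2]
grip_width: 0.66
```

```bash
python3 - <<'E'
from h import *
print(pose()[0],yawz()); im,c=shot('wrist','w8')
for n in ['small_hex','small_obelisk','small_column','small_arch','tray']:
    for d in nets.tip_of(n,'wrist')[:2]: print(n,np.round(d['xy'],1),round(d['conf'],2),unproj(c,d['xy'],.004)[0].round(4))
E
```

```text
[0.40210933 0.30891038 0.3001307 ] 1.561184577901448
small_hex [360. 133.] 0.59 [0.373  0.3576 0.004 ]
small_obelisk [364.6 207.8] 0.96 [0.4708 0.3658 0.004 ]
small_arch [290.7 132.5] 0.74 [0.3715 0.272  0.004 ]
tray [329.3 165.9] 0.58 [0.4141 0.3195 0.004 ]
```

View pics/w8.png

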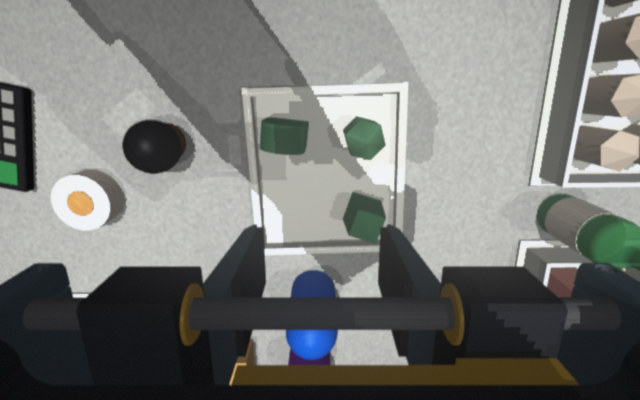

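```bash
cat > fit.py <<'E'
from h import *
from scipy.optimize import minimize
def ngon(n,rad,z,ph=0): a=np.arange(n)*2*np.pi/n+ph; return np.c_[rad*np.cos(a),rad*np.sin(a),np.full(n,z)]
def model(n,s=1):
    if n=='hex': r=.020/np.cos(np.pi/6); return np.r_[ngon(6,r,0,np.pi/6),ngon(6,r,.053,np.pi/6),[[0,0,.075]]]
    if n=='obelisk': return np.r_[ngon(4,.020*2**.5,0,np.pi/4),ngon(4,.017*2**.5,.060,np.pi/4),[[0,0,.076]]]
    if n=='arch':
        a=np.linspace(0,np.pi,13); V=[[x,y,0] for x in(-.015,.015) for y in(-.025,.025)]
        V+=[[x,.025*np.cos(t),.050+.025*np.sin(t)] for x in(-.015,.015) for t in a]; return np.array(V)
def mask_of(im,box):
    hsv=cv2.cvtColor(im,cv2.COLOR_BGR2HSV); h,s,v=cv2.split(hsv)
    m=((h>55)&(h<95)&(s>70)&(v<150)).astype(np.uint8); k=np.zeros_like(m); x0,y0,x1,y1=box; k[y0:y1,x0:x1]=m[y0:y1,x0:x1]
    k=cv2.morphologyEx(k,cv2.MORPH_CLOSE,np.ones((3,3),np.uint8))
    nn,l,st,_=cv2.connectedComponentsWithStats(k); i=1+np.argmax(st[1:,4]); return (l==i).astype(np.uint8)
def hull(c,n,x,y,yaw,z0):
    V=model(n); P=np.c_[R.from_euler('z',yaw).apply(V)]+[x,y,z0]; return cv2.convexHull(proj(c,P).astype(np.float32))[:,0]
def fit(im,c,n,box,xy0,z0=.004,up=8):
    m=mask_of(im,box); x0,y0,x1,y1=box
    M=cv2.resize(m[y0:y1,x0:x1].astype(np.float32),None,fx=up,fy=up,interpolation=cv2.INTER_LINEAR); M=(M>.5).astype(np.uint8)
    def cost(p):
        h=hull(c,n,p[0]/1000,p[1]/1000,p[2]/30,z0); h=(h+.5-[x0,y0])*up-.5
        k=np.zeros_like(M); cv2.fillConvexPoly(k,np.round(h*16).astype(np.int32),1,shift=4); return (k!=M).sum()/up**2
    best=None
    per={'hex':np.pi/3,'obelisk':np.pi/2,'arch':np.pi}[n]
    for a in np.linspace(0,per,7)[:-1]:
        r=minimize(cost,[xy0[0]*1000,xy0[1]*1000,a*30],method='Nelder-Mead',options=dict(initial_simplex=np.array([[0,0,0],[6,0,0],[0,6,0],[0,0,5.]])+[xy0[0]*1000,xy0[1]*1000,a*30],xatol=.05,fatol=.2))
        if best is None or r.fun<best.fun: best=r
    p=best.x; per_=np.degrees(per); yaw=(np.degrees(p[2]/30)+per_/2)%per_-per_/2
    print(n,'xy',np.round(p[:2]/1000,4),'yaw deg',round(yaw,1),'mismatch px',round(best.fun,1),'of',m.sum())
    return p[0]/1000,p[1]/1000,np.radians(yaw),hull(c,n,p[0]/1000,p[1]/1000,p[2]/30,z0)
E
python3 - <<'E'
from fit import *
im=cv2.imread('pics/w8.png'); c=cam('wrist'); v=cv2.resize(im[80:260,235:415],None,fx=4,fy=4,interpolation=cv2.INTER_CUBIC)
for n,b,g in(('hex',(335,108,395,168),(.373,.358)),('obelisk',(335,180,395,250),(.471,.365)),('arch',(250,105,320,165),(.3715,.272))):
    r=fit(im,c,n,b,g); cv2.polylines(v,[np.round(((r[3]+.5-[235,80])*4)).astype(np.int32)],True,(0,0,255),1)
cv2.imwrite('pics/w8z.png',v[:590])
E
```

```text
hex xy [0.359  0.3542] yaw deg -3.4 mismatch px 743.0 of 548
obelisk xy [0.5033 0.3709] yaw deg 17.4 mismatch px 524.4 of 644
arch xy [0.3542 0.178 ] yaw deg -54.8 mismatch px 358.6 of 359
```

View pics/w8z.png

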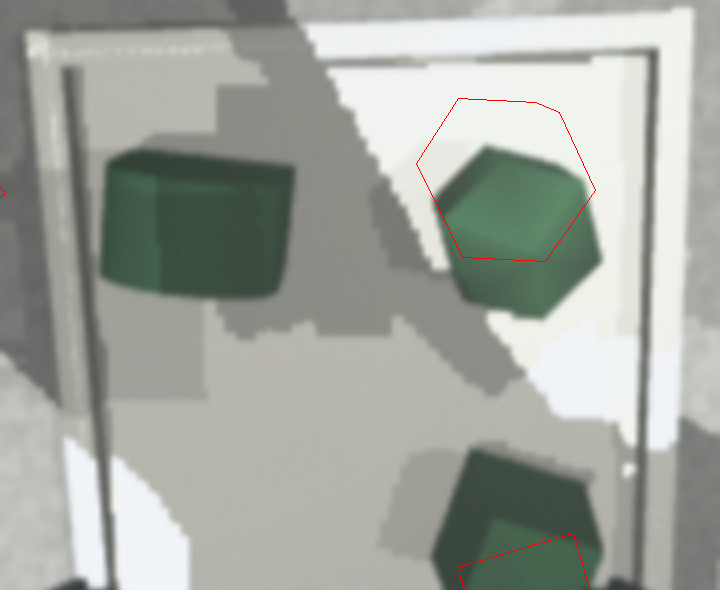

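```bash
python3 - <<'E'
import cv2
im=cv2.imread('pics/w8.png')
h=cv2.cvtColor(im,cv2.COLOR_BGR2HSV)
for u,v in((270,130),(300,135),(290,120),(360,130),(375,150),(360,200),(365,225),(285,180),(290,155),(330,155),(380,130)): print(u,v,im[v,u],h[v,u])
E
```

```text
270 130 [71 91 63] [69 78 91]
300 135 [66 81 61] [68 63 81]
290 120 [67 76 64] [68 40 76]
360 130 [ 97 123  88] [ 68  73 123]
375 150 [ 86 107  80] [ 67  64 107]
360 200 [64 75 61] [66 48 75]
365 225 [75 95 68] [68 72 95]
285 180 [168 175 174] [ 34  10 175]
290 155 [116 124 121] [ 41  16 124]
330 155 [134 141 140] [ 34  13 141]
380 130 [ 99 124  91] [ 67  68 124]
```

```bash
sed -i 's/(s>70)&(v<150)/(s>26)\&(v<160)/' fit.py
python3 - <<'E'
from fit import *
im=cv2.imread('pics/w8.png'); c=cam('wrist'); v=cv2.resize(im[80:260,235:415],None,fx=4,fy=4,interpolation=cv2.INTER_CUBIC)
for n,b,g in(('hex',(335,108,395,168),(.373,.358)),('obelisk',(335,180,395,250),(.471,.365)),('arch',(250,105,320,165),(.3715,.272))):
    r=fit(im,c,n,b,g); cv2.polylines(v,[np.round(((r[3]+.5-[235,80])*4)).astype(np.int32)],True,(0,0,255),1)
cv2.imwrite('pics/w8z2.png',v[:700,:720][:, :][0:600+50][-600:])
E
```

```text
hex xy [0.3746 0.3582] yaw deg -12.0 mismatch px 94.4 of 1260
obelisk xy [0.4742 0.3624] yaw deg -17.3 mismatch px 74.6 of 1517
arch xy [0.3703 0.2677] yaw deg -6.1 mismatch px 71.6 of 1558
```

View pics/w8z2.png

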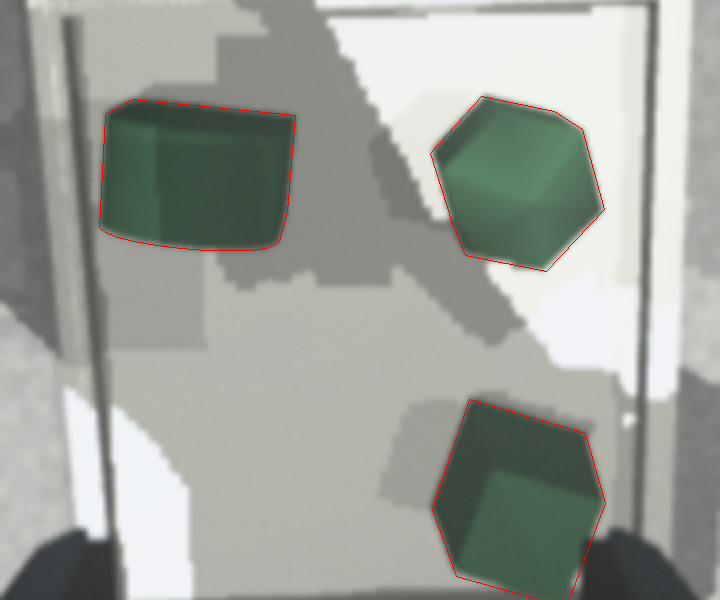

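```bash
python3 - <<'E'
from h import *
print(pose()[0],yawz())
rel([.3703,.2677,.12],down(np.radians(83.9)))
E
```

```text
[0.40227416 0.30908336 0.30072401] 1.5639636965384565
ROW [-0.0633, 0.3615, -0.0832, 0.0, 0.0317, -0.0] dist mm 188 deg 5.7
```

Request:
drive_tool([
  [[-0.0633,0.08,-0.0832,0,0.0317,0,66],[-0.0633,0.16,-0.0832,0,0.0317,0,66],[-0.0633,0.24,-0.0832,0,0.0317,0,66],[-0.0633,0.3,-0.0832,0,0.0317,0,66],[-0.0633,0.34,-0.0832,0,0.0317,0,66],[-0.0633,0.3615,-0.0832,0,0.0317,0,66],[-0.0633,0.3615,-0.0832,0,0.0317,0,66]],
])

```text
clock: 14.32
tool_pos: [0.3695, 0.2672, 0.1183]
orientation: [0.707, -0.038, 0.036, -0.705]
ft_force: [-0.3, -0.6, -0.2]
grip_width: 0.721
```

```bash
python3 - <<'E'
from h import *
print(pose()[0],yawz())
rel([.3703,.2677,.049],down(np.radians(83.9)))
im,c=shot('wrist','w9')
E
```

```text
[0.3695078  0.26716199 0.11832957] 1.4649580039791152
ROW [0.0018, 0.1387, 0.0015, 0.0007, 0.0002, -0.0009] dist mm 69 deg 0.2
```

View pics/w9.png

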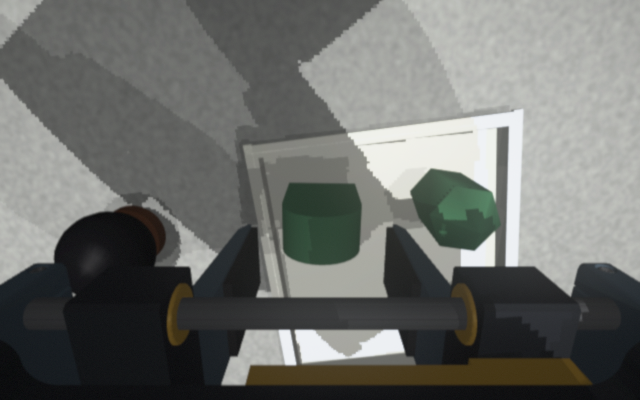

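```bash
python3 - <<'E'
from fit import *
im=cv2.imread('pics/w9.png'); c=cam('wrist')
fit(im,c,'arch',(268,172,376,272),(.3703,.2677)); 
E
```

```text
arch xy [0.3717 0.2682] yaw deg -7.2 mismatch px 70.9 of 5918
```

Request:
drive_tool([
  [[0.0018,0.04,0.0015,0,0,0,66],[0.0018,0.08,0.0015,0,0,0,66],[0.0018,0.11,0.0015,0,0,0,66],[0.0018,0.13,0.0015,0,0,0,66],[0.0018,0.14,0.0015,0,0,0,66],[0.0018,0.14,0.0015,0,0,0,66]],
], force=25)

```text
clock: 14.87
tool_pos: [0.3718, 0.2687, 0.0503]
orientation: [-0.706, 0.037, -0.037, 0.706]
ft_force: [0.0, -0.1, -0.0]
grip_width: 0.719
```

Request:
drive_tool([
  [[0,0.002,0,0,0.003,0,45],[0,0.002,0,0,0.003,0,35],[0,0.002,0,0,0.003,0,35],[0,0.002,0,0,0.003,0,35],[0,0.002,0,0,0.003,0,35]],
], force=25)

```text
clock: 15.28
tool_pos: [0.3718, 0.2686, 0.0498]
orientation: [-0.706, 0.04, -0.041, 0.706]
ft_force: [-1.9, -2.2, 8.0]
grip_width: 0.548
```

Request:
drive_tool([
  [[0,0,0,0,0,0,35],[0,-0.03,0,0,0,0,35],[0,-0.1,0,0,0,0,35],[0,-0.18,0,0,0,0,35],[0,-0.26,0,0,0,0,35],[0,-0.34,0,0,0,0,35],[0,-0.36,0,0,0,0,35],[0,-0.36,0,0,0,0,35]],
])

```text
clock: 15.95
tool_pos: [0.3727, 0.2693, 0.2323]
orientation: [-0.705, 0.039, -0.042, 0.707]
ft_force: [0.4, 0.4, -3.5]
grip_width: 0.549
```

```bash
python3 - <<'E'
from fit import *
o=ctrl.get_obs();print(pose()[0],yawz(),o['grip_width'],o['ft_force'])
im,c=shot('wrist','w10'); shot('top','t10')
rel([.52,-.0495,.22],down(np.radians(89.5)))
E
```

```text
[0.37267976 0.26928546 0.23229405] 1.4558981794425943 0.5487869958387858 [ 0.36051925  0.4070692  -3.48408749]
ROW [0.3691, 0.0165, -0.5969, 0.0, -0.0338, -0.0001] dist mm 351 deg 6.1
```

View pics/w10.png

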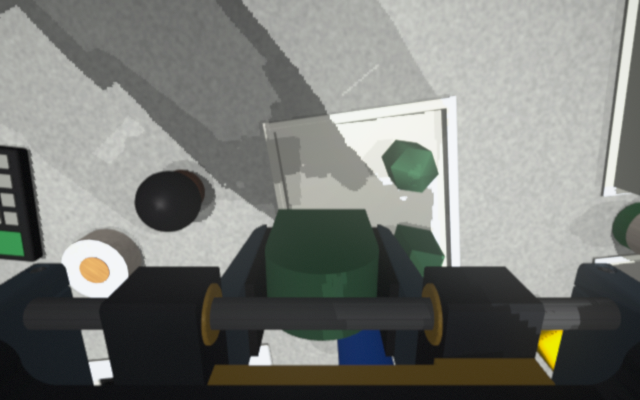

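View pics/t10.png

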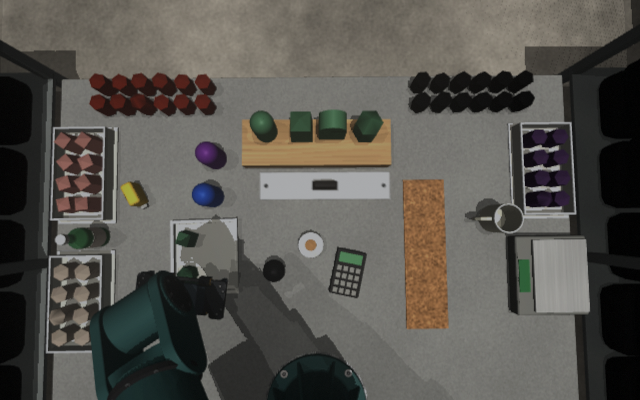

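Request:
drive_tool([
  [[0,0.08,0,0,0,0,35],[0,0.16,0,0,0,0,35],[0,0.24,0,0,0,0,35],[0,0.3,0,0,0,0,35],[0,0.34,0,0,0,0,35],[0,0.355,0,0,0,0,35],[0,0.36,0,0,0,0,35],[0,0.362,0,0,0,0,35]],
])

```text
clock: 16.72
tool_pos: [0.3688, 0.2663, 0.0462]
orientation: [0.708, -0.043, 0.038, -0.704]
ft_force: [-10.9, -18.3, 37.6]
grip_width: 0.546
```

Request:
drive_tool([
  [[0,0,0,0,0,0,35],[0,0,0,0,0,0,35]],
])

```text
clock: 16.88
tool_pos: [0.3703, 0.2677, 0.0469]
orientation: [0.706, -0.041, 0.04, -0.705]
ft_force: [-0.1, 0.5, -2.0]
grip_width: 0.544
```

Request:
drive_tool([
  [[0,0.003,0,0,0,0,35],[0,0.003,0,0,0,0,60],[0,0.003,0,0,0,0,66],[0,0.003,0,0,0,0,66],[0,0.003,0,0,0,0,66],[0,-0.02,0,0,0,0,66],[0,-0.1,0,0,0,0,66],[0,-0.18,0,0,0,0,66]],
])

```text
clock: 17.55
tool_pos: [0.3702, 0.2677, 0.1379]
orientation: [0.707, -0.042, 0.039, -0.705]
ft_force: [0.7, 1.1, 0.5]
grip_width: 0.727
```

```bash
python3 - <<'E'
from fit import *
o=ctrl.get_obs();print(pose()[0],yawz(),o['grip_width'],o['ft_force'])
im,c=shot('wrist','w11')
cv2.imwrite('pics/t10z.png',cv2.resize(cv2.imread('pics/t10.png')[160:206,240:400],None,fx=5,fy=5,interpolation=cv2.INTER_CUBIC))
rel([.60,-.03,.30],down(0))
E
```

```text
[0.37016261 0.26768015 0.13790487] 1.4559183095891195 0.7271702846718157 [0.69503553 1.11907439 0.46523795]
ROW [0.5199, -0.3084, -0.543, -0.0022, 0.4635, 0.0003] dist mm 406 deg 83.4
```

View pics/w11.png

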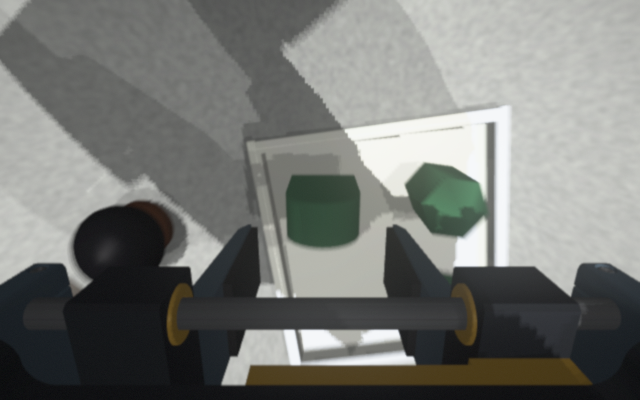

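View pics/t10z.png

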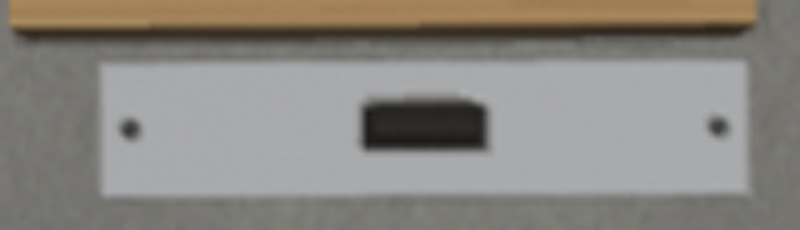

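```bash
python3 - <<'E'
from h import *
ct=cam('top'); H=unproj(ct,(np.array([[130,129],[718,127]])+.5)/5+[239.5,159.5],.005); print(H,H.mean(0)); d=H[0]-H[1];y=np.arctan2(-d[0],d[1]);print(y)
rel([H[:,0].mean(),H[:,1].mean(),.25],down(y))
E
```

```text
[[ 0.62247235  0.14121048  0.005     ]
 [ 0.61996305 -0.20264864  0.005     ]] [ 0.6212177  -0.03071908  0.005     ]
-0.00729731112582748
ROW [0.5617, -0.2082, -0.5399, -0.0022, 0.4658, 0.0003] dist mm 403 deg 83.8
```

Straightedge was knocked ~2 cm in -y and ~1.3 cm off the step; the arch stands back in the tray. Going to mend.

Request:
drive_tool([
  [[0.2,-0.2082,-0.2,0,0.4658,0,50],[0.5617,-0.2082,-0.5399,0,0.4658,0,50],[0.5617,-0.2082,-0.5399,0,0.4658,0,50],[0.5617,-0.2082,-0.5399,0,0.4658,0,50],[0.5617,-0.2082,-0.5399,0,0.4658,0,50],[0.5617,-0.2082,-0.5399,0,0.4658,0,50],[0.5617,-0.2082,-0.5399,0,0.4658,0,50],[0.5617,-0.2082,-0.5399,0,0.4658,0,50]],
])

```text
clock: 18.27
tool_pos: [0.5748, 0.021, 0.2268]
orientation: [-0.599, 0.376, -0.376, 0.599]
ft_force: [-0.1, 1.4, 0.7]
grip_width: 0.543
```

```bash
python3 - <<'E'
from h import *
rel([.621,-.031,.20],down(-.0073))
E
```

```text
ROW [0.1338, 0.0536, 0.0379, -0.0001, 0.1454, 0.0] dist mm 75 deg 26.2
```

Request:
drive_tool([
  [[0.05,0.01,0.01,0,0.04,0,50],[0.09,0.02,0.02,0,0.08,0,50],[0.12,0.04,0.03,0,0.12,0,50],[0.1338,0.05,0.0379,0,0.1454,0,50],[0.1338,0.05,0.0379,0,0.1454,0,50],[0.1338,0.05,0.0379,0,0.1454,0,50],[0.1338,0.05,0.0379,0,0.1454,0,50]],
])

```text
clock: 18.85
tool_pos: [0.62, -0.0284, 0.2014]
orientation: [-0.501, 0.499, -0.499, 0.501]
ft_force: [0.3, -0.6, 0.5]
grip_width: 0.551
```

```bash
python3 - <<'E'
from h import *
print(pose()[0],yawz()); im,c=shot('wrist','w12')
rel([.621,-.031,.0475],down(-.0073))
E
```

```text
[ 0.619982   -0.02836191  0.20139594] 0.0023802701740148714
ROW [0.0055, 0.3082, 0.0019, -0.0001, 0.003, -0.0] dist mm 154 deg 0.5
```

View pics/w12.png

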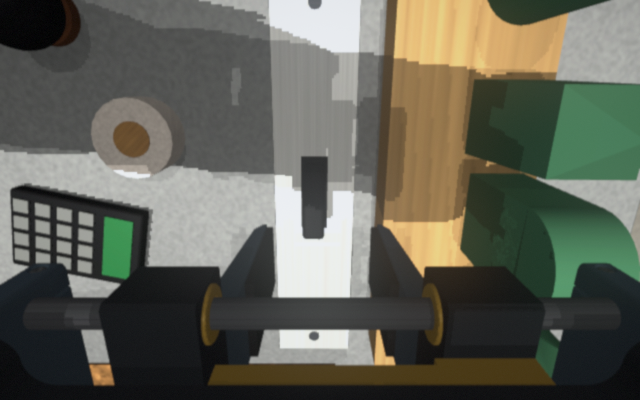

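```bash
python3 - <<'E'
from h import *
c=cam('wrist'); H=unproj(c,[[315,2.5],[313.6,337]],.005); print(H,H.mean(0)); d=H[0]-H[1];y=np.arctan2(-d[0],d[1]);print(y)
rel([.616,-.031,.0475],down(-.008))
E
```

```text
[[ 0.61450806  0.12690414  0.005     ]
 [ 0.61167616 -0.21877925  0.005     ]] [ 0.61309211 -0.04593756  0.005     ]
-0.008192017565728906
ROW [0.0055, 0.3082, -0.0081, -0.0001, 0.0032, -0.0] dist mm 154 deg 0.6
```

```bash
python3 - <<'E'
from h import *
c=cam('wrist'); print(unproj(c,[[303,158],[327,158]],.052),unproj(c,[[303,238],[326,238]],.052),unproj(c,[[303,156]],.005))
ct=cam('top'); im,_=shot('top','t12'); 
E
```

```text
[[ 6.04710443e-01 -4.49232106e-04  5.20000000e-02]
 [ 6.25042787e-01 -4.10560276e-04  5.20000000e-02]] [[ 0.60371633 -0.07402629  0.052     ]
 [ 0.62461106 -0.07398676  0.052     ]] [[ 0.60229068 -0.00757786  0.005     ]]
```

View pics/t12.png

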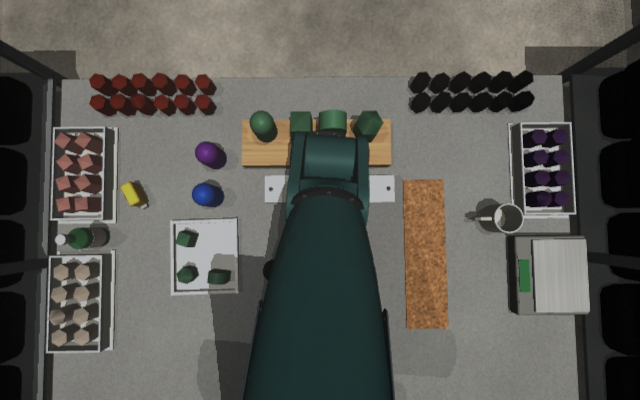

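```bash
python3 - <<'E'
from h import *
print(pose()[0]);rel([.6145,-.0435,.0475],down(-.008))
E
```

```text
[ 0.62011454 -0.02824011  0.2017058 ]
ROW [0.0305, 0.3084, -0.0115, -0.0002, 0.0031, 0.0] dist mm 155 deg 0.6
```

Request:
drive_tool([
  [[0.0305,0.06,-0.0115,0,0.003,0,50],[0.0305,0.13,-0.0115,0,0.003,0,50],[0.0305,0.19,-0.0115,0,0.003,0,50],[0.0305,0.24,-0.0115,0,0.003,0,50],[0.0305,0.28,-0.0115,0,0.003,0,50],[0.0305,0.3,-0.0115,0,0.003,0,50],[0.0305,0.305,-0.0115,0,0.003,0,50],[0.0305,0.308,-0.0115,0,0.003,0,50]],
])

```text
clock: 19.62
tool_pos: [0.6148, -0.0438, 0.0476]
orientation: [0.498, -0.502, 0.502, -0.498]
ft_force: [-0.7, -0.8, -0.1]
grip_width: 0.548
```

Request:
drive_tool([
  [[0,0,0,0,0,0,15],[0,0,0,0,0,0,5],[0,0,0,0,0,0,5],[0,0,0,0,0,0,5],[0,0,0,0,0,0,5],[0,0,0,0,0,0,5]],
], force=40)

```text
clock: 20.12
tool_pos: [0.6145, -0.044, 0.0477]
orientation: [-0.498, 0.503, -0.502, 0.497]
ft_force: [-4.4, 0.4, 6.7]
grip_width: 0.218
```

```bash
python3 - <<'E'
from h import *
o=ctrl.get_obs();print(pose()[0],yawz(),o['ft_force'],o['grip_width'])
rel([.6345,-.009,.0475],down(-.0095))
E
```

```text
[ 0.61451735 -0.04402175  0.04772434] -0.010003086545892319 [-4.43158103  0.39165616  6.72919363] 0.21792759845900717
ROW [-0.0704, 0.0004, 0.0393, 0.0001, -0.0002, 0.0] dist mm 40 deg 0.0
```

Request:
drive_tool([
  [[0,-0.006,0,0,0,0,5],[0,-0.01,0,0,0,0,5],[-0.02,-0.01,0.01,0,0,0,5],[-0.04,-0.01,0.02,0,0,0,5],[-0.06,-0.01,0.03,0,0,0,5],[-0.069,-0.01,0.032,0,0,0,5],[-0.069,-0.005,0.032,0,0,0,5],[-0.069,-0.001,0.034,0,0,0,5]],
])

```text
clock: 20.78
tool_pos: [0.6316, -0.0091, 0.0476]
orientation: [-0.498, 0.503, -0.502, 0.497]
ft_force: [-32.1, 10.7, 62.2]
grip_width: 0.216
```

Request:
drive_tool([
  [[0,0,0.003,0,0,0,5],[0,0,0.006,0,0,0,5],[0,0,0.006,0,0,0,5]],
])

```text
clock: 21.03
tool_pos: [0.635, -0.0099, 0.0476]
orientation: [-0.497, 0.503, -0.503, 0.497]
ft_force: [0.1, 1.7, -0.2]
grip_width: 0.218
```

Request:
drive_tool([
  [[0,0,0.001,0,0,0,5],[0,0,0.002,0,0,0,5],[0,0,0.003,0,0,0,5],[0,0,0.003,0,0,0,5]],
])

```text
clock: 21.37
tool_pos: [0.6355, -0.01, 0.0476]
orientation: [-0.498, 0.503, -0.502, 0.497]
ft_force: [-9.2, -1.0, 8.0]
grip_width: 0.218
```

```bash
python3 - <<'E'
from h import *
o=ctrl.get_obs();print(pose()[0],yawz(),o['ft_force'],o['wrist_torque'])
E
```

```text
[ 0.63545879 -0.00998133  0.04763594] -0.009869252949083878 [-9.15248686 -0.95713335  7.99648823] [-0.08561985  1.41636863  0.3630004 ]
```

Request:
drive_tool([
  [[0,0,0.001,0,0,0,5],[0,0,0.002,0,0,0,5],[0,0,0.002,0,0,0,5],[0,0,0.001,0,0,0,5],[0,0,0,0,0,0,20],[0,0,0,0,0,0,30],[0,0,0,0,0,0,45],[0,0,0,0,0,0,45]],
])

```text
clock: 22.03
tool_pos: [0.6369, -0.0099, 0.0479]
orientation: [0.497, -0.502, 0.503, -0.498]
ft_force: [-0.0, 0.2, 0.0]
grip_width: 0.408
```

Request:
drive_tool([
  [[0,0,0,0,0,0,45],[0,-0.03,0,0,0,0,45],[0,-0.1,0,0,0,0,45],[0,-0.18,0,0,0,0,45],[0,-0.26,0,0,0,0,45],[0,-0.34,0,0,0,0,45],[0,-0.36,0,0,0,0,45],[0,-0.36,0,0,0,0,45]],
])

```text
clock: 22.7
tool_pos: [0.6383, -0.0098, 0.2328]
orientation: [0.496, -0.501, 0.504, -0.499]
ft_force: [1.2, -0.1, -0.3]
grip_width: 0.493
```

```bash
python3 - <<'E'
from h import *
print(pose()[0],yawz()); im,c=shot('wrist','w13'); shot('top','t13')
rel([.3703,.2677,.20],down(np.radians(83.2)))
E
```

```text
[ 0.63834    -0.00981639  0.23276998] -0.010325978915391802
ROW [-0.5494, 0.0557, -0.5376, -0.0002, -0.4655, 0.0002] dist mm 385 deg 83.8
```

View pics/w13.png

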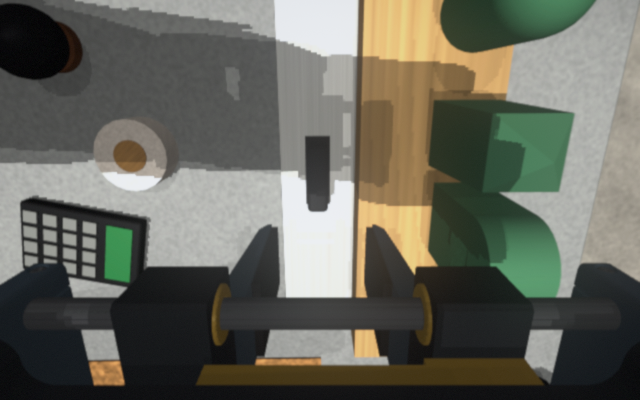

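Request:
drive_tool([
  [[-0.5494,-0.03,-0.5376,0,-0.4655,0,66],[-0.5494,-0.03,-0.5376,0,-0.4655,0,66],[-0.5494,-0.03,-0.5376,0,-0.4655,0,66],[-0.5494,-0.03,-0.5376,0,-0.4655,0,66],[-0.5494,-0.03,-0.5376,0,-0.4655,0,66],[-0.5494,0.02,-0.5376,0,-0.4655,0,66],[-0.5494,0.0557,-0.5376,0,-0.4655,0,66],[-0.5494,0.0557,-0.5376,0,-0.4655,0,66]],
])

```text
clock: 23.47
tool_pos: [0.4053, 0.2296, 0.211]
orientation: [0.678, -0.201, 0.2, -0.678]
ft_force: [0.6, 0.7, -0.9]
grip_width: 0.723
```

```bash
python3 - <<'E'
from h import *
c=cam('wrist')
rel([.3703,.2677,.14],down(np.radians(83.2)))
E
```

```text
ROW [-0.1, 0.1421, 0.0261, 0.0004, -0.1453, -0.0004] dist mm 88 deg 26.2
```

Request:
drive_tool([
  [[-0.05,0.05,0.01,0,-0.04,0,66],[-0.1,0.1,0.0261,0,-0.08,0,66],[-0.1,0.1421,0.0261,0,-0.12,0,66],[-0.1,0.1421,0.0261,0,-0.1453,0,66],[-0.1,0.1421,0.0261,0,-0.1453,0,66],[-0.1,0.1421,0.0261,0,-0.1453,0,66],[-0.1,0.1421,0.0261,0,-0.1453,0,66]],
])

```text
clock: 24.05
tool_pos: [0.373, 0.2672, 0.1413]
orientation: [0.706, -0.045, 0.045, -0.706]
ft_force: [0.1, -0.1, 0.3]
grip_width: 0.718
```

```bash
python3 - <<'E'
from fit import *
im,c=shot('wrist','w14'); shot('top','t14'); print(pose()[0],yawz())
x,y,a,_=fit(im,c,'arch',(268,150,376,265),(.3703,.2677)); 
rel([x,y,.049],down(a+np.pi/2))
E
```

```text
[0.37326014 0.26728038 0.14172106] 1.443653510230843
arch xy [0.368  0.2692] yaw deg -6.5 mismatch px 100.7 of 4715
ROW [-0.011, 0.1854, 0.0024, -0.0001, -0.0042, 0.0001] dist mm 93 deg 0.8
```

View pics/t14.png

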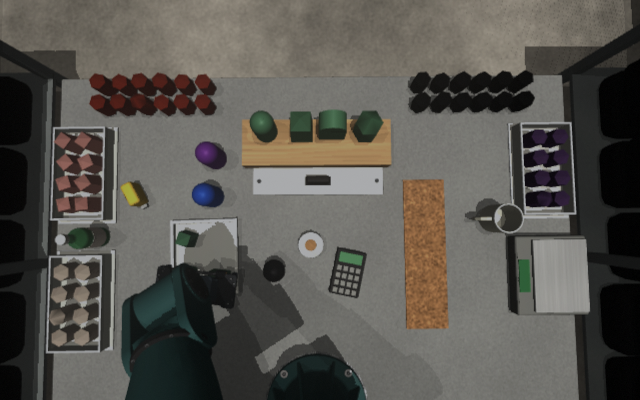

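Straightedge is back flush and centred (columns 253–383). Picking the arch.

Request:
drive_tool([
  [[-0.008,0.05,0.0024,0,-0.004,0,66],[-0.009,0.1,0.0024,0,-0.004,0,66],[-0.009,0.14,0.0024,0,-0.004,0,66],[-0.009,0.165,0.0024,0,-0.004,0,66],[-0.009,0.18,0.0024,0,-0.004,0,66],[-0.009,0.185,0.0024,0,-0.004,0,66],[-0.009,0.185,0.0024,0,-0.004,0,66]],
])

```text
clock: 24.73
tool_pos: [0.3688, 0.2691, 0.049]
orientation: [0.706, -0.04, 0.04, -0.706]
ft_force: [0.2, -0.1, 1.2]
grip_width: 0.723
```

Request:
drive_tool([
  [[0,0,0,0,0,0,50],[0,0,0,0,0,0,40],[0,0,0,0,0,0,35],[0,0,0,0,0,0,35],[0,0,0,0,0,0,35]],
], force=25)

```text
clock: 25.15
tool_pos: [0.369, 0.2694, 0.0497]
orientation: [-0.706, 0.039, -0.04, 0.706]
ft_force: [-0.2, -1.6, 9.0]
grip_width: 0.549
```

Request:
drive_tool([
  [[0,-0.03,0,0,0,0,35],[0,-0.1,0,0,0,0,35],[0,-0.18,0,0,0,0,35],[0,-0.26,0,0,0,0,35],[0,-0.3,0,0,0,0,35],[0,-0.3,0,0,0,0,35]],
])

```text
clock: 25.65
tool_pos: [0.3705, 0.2704, 0.2036]
orientation: [-0.704, 0.037, -0.042, 0.708]
ft_force: [1.1, 0.8, -1.7]
grip_width: 0.545
```

```bash
python3 - <<'E'
from h import *
o=ctrl.get_obs();print(pose()[0],yawz(),o['ft_force'],o['grip_width'],o['joints'].round(2))
rel([.54,-.0495,.22],down(np.radians(89.5)))
E
```

```text
[0.37046717 0.27040237 0.20362877] 1.458783172752252 [ 1.09774268  0.78822649 -1.71249513] 0.5454691410928633 [ 0.58  0.03  2.23  0.    0.87 -0.88]
ROW [0.4087, -0.0333, -0.5977, -0.0015, -0.0329, 0.0019] dist mm 362 deg 5.9
```

Request:
drive_tool([
  [[0.4087,-0.033,-0.5977,0,-0.033,0,35],[0.4087,-0.033,-0.5977,0,-0.033,0,35],[0.4087,-0.033,-0.5977,0,-0.033,0,35],[0.4087,-0.033,-0.5977,0,-0.033,0,35],[0.4087,-0.033,-0.5977,0,-0.033,0,35],[0.4087,-0.033,-0.5977,0,-0.033,0,35],[0.4087,-0.033,-0.5977,0,-0.033,0,35],[0.4087,-0.033,-0.5977,0,-0.033,0,35]],
])

```text
clock: 26.32
tool_pos: [0.5233, -0.0249, 0.2128]
orientation: [-0.707, 0.004, -0.003, 0.707]
ft_force: [0.8, 1.0, -2.9]
grip_width: 0.548
```

Request:
drive_tool([
  [[0,0,0,0,0,0,35],[0,0,0,0,0,0,35]],
])

```text
clock: 26.48
tool_pos: [0.5235, -0.0244, 0.2128]
orientation: [-0.707, 0.005, -0.004, 0.707]
ft_force: [0.2, 0.8, -2.8]
grip_width: 0.549
```

```bash
python3 - <<'E'
from h import *
o=ctrl.get_obs();print(pose()[0],yawz(),o['ft_force'],o['grip_width'])
im,c=shot('wrist','w15'); print(c[2])
for n in ['large_hex','large_obelisk','large_column','large_arch']:
    for d in nets.tip_of(n,'wrist')[:1]: print(n,np.round(d['xy'],1),round(d['conf'],2),unproj(c,d['xy'],.05)[0].round(4))
rel([.555,-.0495,.12],down(np.radians(89.5)))
E
```

```text
[ 0.52347768 -0.02440992  0.2127561 ] 1.559157903139781 [ 0.15840106  0.84331397 -2.79956014] 0.5487117175605838
[ 0.43924186 -0.02260807  0.36220555]
large_column [615.  229.7] 0.66 [0.571  0.2524 0.05  ]
ROW [0.0649, 0.1871, -0.0551, -0.0, 0.0006, -0.0002] dist mm 103 deg 0.1
```

View pics/w15.png

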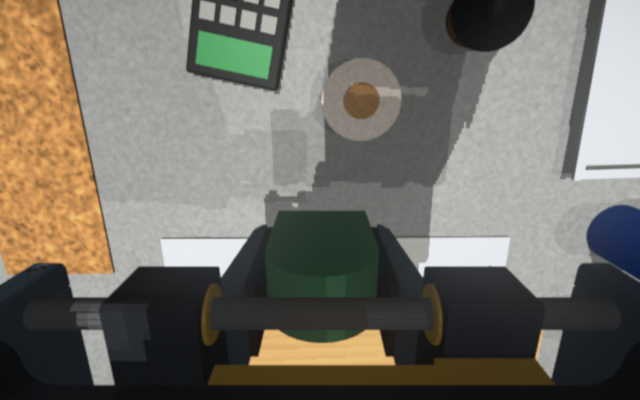

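```bash
python3 - <<'E'
from h import *
c=cam('wrist'); im=cv2.imread('pics/w15.png').astype(float).sum(2)
P=[]
for u in list(range(170,245,4))+list(range(430,500,4)):
    k=np.argmax(np.diff(im[225:250,u])); P.append((u,225+k+.5))
W=unproj(c,P,.005); f=np.polyfit(W[:,1],W[:,0],1); print(f,np.std(W[:,0]-np.polyval(f,W[:,1])), 'x at -.05',np.polyval(f,-.05))
print(unproj(c,[[163,238],[509,237]],.005))
E
```

```text
[0.00252545 0.59574122] 0.00027633451331053675 x at -.05 0.5956149443000993
[[ 0.59442862 -0.19359424  0.005     ]
 [ 0.59605332  0.18254472  0.005     ]]
```

```bash
python3 - <<'E'
from h import *
rel([.571,-.0495,.10],down(np.radians(89.66)))
E
```

```text
ROW [0.097, 0.2271, -0.0549, -0.0, -0.0003, -0.0002] dist mm 126 deg 0.1
```

Request:
drive_tool([
  [[0.03,0.06,-0.02,0,0,0,35],[0.06,0.12,-0.04,0,0,0,35],[0.085,0.17,-0.0549,0,0,0,35],[0.097,0.21,-0.0549,0,0,0,35],[0.097,0.2271,-0.0549,0,0,0,35],[0.097,0.2271,-0.0549,0,0,0,35],[0.097,0.2271,-0.0549,0,0,0,35]],
])

```text
clock: 27.32
tool_pos: [0.5712, -0.0499, 0.1008]
orientation: [-0.707, 0.003, -0.002, 0.707]
ft_force: [-0.1, 0.5, -2.7]
grip_width: 0.548
```

```bash
python3 - <<'E'
from h import *
im,c=shot('wrist','w16'); print(pose()[0],yawz())
rel([.571,-.0495,.047],down(np.radians(89.66)))
E
```

```text
[ 0.57172946 -0.05007757  0.10149306] 1.5632374905145707
ROW [-0.0015, 0.109, 0.0012, 0.0, -0.0005, 0.0002] dist mm 55 deg 0.1
```

View pics/w16.png

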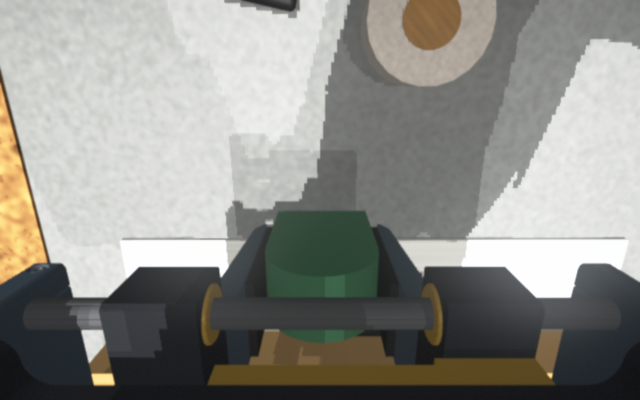

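Request:
drive_tool([
  [[0,0.03,0.001,0,0,0,35],[0,0.06,0.001,0,0,0,35],[0,0.085,0.001,0,0,0,35],[0,0.1,0.001,0,0,0,35],[0,0.105,0.001,0,0,0,35],[0,0.108,0.001,0,0,0,35],[0,0.108,0.001,0,0,0,35]],
])

```text
clock: 27.95
tool_pos: [0.572, -0.0501, 0.0468]
orientation: [0.707, -0.003, 0.003, -0.707]
ft_force: [-0.4, -0.4, -2.9]
grip_width: 0.545
```

Request:
drive_tool([
  [[0.005,0,0,0,0,0,35],[0.009,0,0,0,0,0,35],[0.012,0,0,0,0,0,35],[0.012,0,0,0,0,0,35]],
])

```text
clock: 28.28
tool_pos: [0.5784, -0.0502, 0.0468]
orientation: [0.707, -0.003, 0.003, -0.707]
ft_force: [0.1, 0.3, -2.6]
grip_width: 0.544
```

Request:
drive_tool([
  [[0.001,0.001,0,0,0,0,35],[0.002,0.0015,0,0,0,0,35],[0.003,0.0015,0,0,0,0,35],[0.004,0.0015,0,0,0,0,35],[0.004,0.0015,0,0,0,0,35]],
])

```text
clock: 28.7
tool_pos: [0.5798, -0.0502, 0.0457]
orientation: [-0.707, 0.003, -0.003, 0.707]
ft_force: [-2.1, -0.5, 1.9]
grip_width: 0.547
```

Request:
drive_tool([
  [[0.001,0,0,0,0,0,35],[0.002,0,0,0,0,0,35],[0.003,0,0,0,0,0,35],[0.003,0,0,0,0,0,35]],
])

```text
clock: 29.03
tool_pos: [0.5814, -0.0502, 0.0457]
orientation: [-0.707, 0.003, -0.003, 0.707]
ft_force: [-2.9, 0.3, 2.8]
grip_width: 0.545
```

Request:
drive_tool([
  [[0.001,0,0,0,0,0,35],[0.002,0,0,0,0,0,35],[0.003,0,0,0,0,0,35],[0.003,0,0,0,0,0,35]],
])

```text
clock: 29.37
tool_pos: [0.5822, -0.0502, 0.0457]
orientation: [-0.707, 0.003, -0.002, 0.707]
ft_force: [-7.6, -0.7, 9.0]
grip_width: 0.548
```

Request:
drive_tool([
  [[0.001,0,0,0,0,0,35],[0.001,0,0,0,0,0,35],[-0.001,0,0,0,0,0,35],[-0.002,-0.0005,0,0,0,0,52],[-0.002,-0.0005,0,0,0,0,58],[-0.002,-0.0005,0,0,0,0,64],[-0.002,-0.0005,0,0,0,0,64],[-0.002,-0.0005,0,0,0,0,64]],
])

```text
clock: 30.03
tool_pos: [0.5819, -0.0502, 0.0459]
orientation: [0.707, -0.003, 0.003, -0.707]
ft_force: [-0.1, 0.1, -1.0]
grip_width: 0.699
```

Request:
drive_tool([
  [[0,-0.02,0,0,0,0,64],[0,-0.06,0,0,0,0,64],[0,-0.14,0,0,0,0,64],[0,-0.22,0,0,0,0,64],[0,-0.3,0,0,0,0,64],[0,-0.3,0,0,0,0,64]],
])

```text
clock: 30.53
tool_pos: [0.5853, -0.0506, 0.2043]
orientation: [0.708, 0.001, 0.007, -0.707]
ft_force: [2.6, 0.3, 0.9]
grip_width: 0.7
```

```bash
python3 - <<'E'
from h import *
im,c=shot('wrist','w17'); shot('top','t17');print(pose()[0],yawz())
rel([.4742,.3624,.22],down(np.radians(72.7)))
E
```

```text
[ 0.58267291 -0.05032834  0.19848173] 1.5623581644825706
ROW [-0.2237, -0.0443, 0.8236, -0.0, 0.0934, 0.0013] dist mm 427 deg 16.8
```

View pics/w17.png

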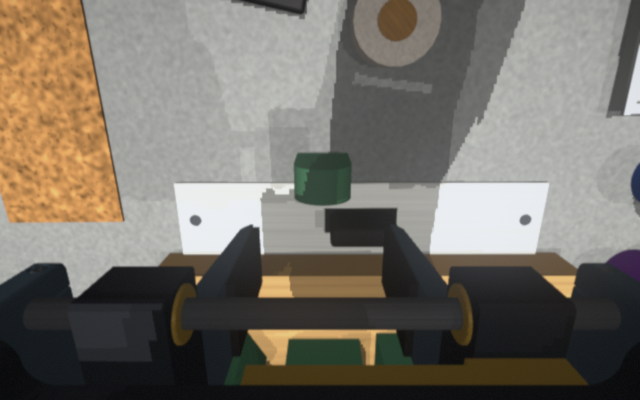

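```bash
python3 - <<'E'
from h import *
c=cam('wrist'); im=cv2.imread('pics/w17.png')
cv2.imwrite('pics/w17z.png',cv2.resize(im[140:385,220:420],None,fx=2.4*1.5,fy=2.4,interpolation=cv2.INTER_CUBIC))
E
```

```text
(no output)
```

View pics/w17z.png

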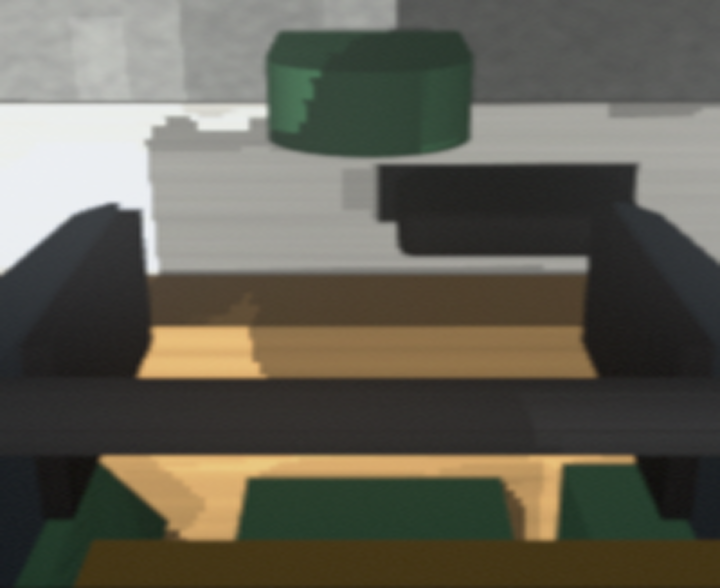

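```bash
python3 - <<'E'
from fit import *
c=cam('wrist'); im=cv2.imread('pics/w17.png')
W=unproj(c,[[288.6,339.2],[359.4,339.2],[376.4,333.5]],.05); print(W.round(4), W[:2].mean(0))
fit(im,c,'arch',(280,140,365,215),(.58,-.05),z0=0)
E
```

```text
[[ 0.7396 -0.0837  0.05  ]
 [ 0.7402 -0.013   0.05  ]
 [ 0.7336  0.0038  0.05  ]] [ 0.73993542 -0.04831172  0.05      ]
arch xy [ 0.5753 -0.0485] yaw deg -0.5 mismatch px 172.1 of 2807
```

Request:
drive_tool([
  [[-0.2237,-0.044,0.8236,0,0.0934,0,60],[-0.2237,-0.044,0.8236,0,0.0934,0,60],[-0.2237,-0.044,0.8236,0,0.0934,0,60],[-0.2237,-0.044,0.8236,0,0.0934,0,60],[-0.2237,-0.044,0.8236,0,0.0934,0,60],[-0.2237,-0.044,0.8236,0,0.0934,0,60],[-0.2237,-0.044,0.8236,0,0.0934,0,60],[-0.2237,-0.044,0.8236,0,0.0934,0,60]],
])

```text
clock: 31.3
tool_pos: [0.4968, 0.2688, 0.212]
orientation: [0.699, -0.107, 0.106, -0.699]
ft_force: [1.5, 0.3, 0.9]
grip_width: 0.656
```

```bash
python3 - <<'E'
from h import *
rel([.472,.3624,.16],down(np.radians(72.7)))
E
```

```text
ROW [-0.1029, 0.1039, 0.164, 0.0004, 0.0, -0.0004] dist mm 110 deg 0.1
```

View pics/t17.png

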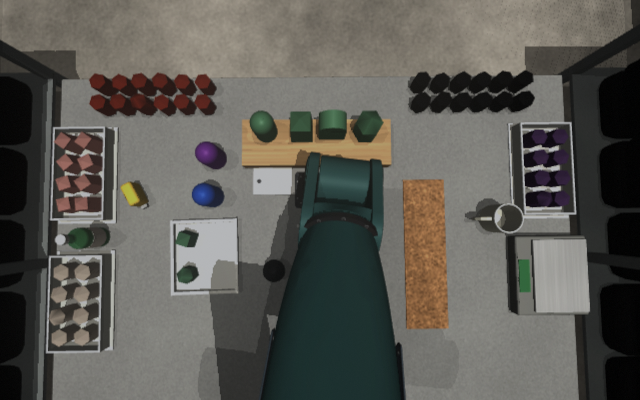

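Request:
drive_tool([
  [[-0.06,0.06,0.1,0,0,0,60],[-0.1029,0.1039,0.164,0,0,0,60],[-0.1029,0.1039,0.164,0,0,0,60],[-0.1029,0.1039,0.164,0,0,0,60],[-0.1029,0.1039,0.164,0,0,0,60],[-0.1029,0.1039,0.164,0,0,0,60]],
])

```text
clock: 31.8
tool_pos: [0.4734, 0.3603, 0.1604]
orientation: [0.699, -0.107, 0.106, -0.699]
ft_force: [0.6, 0.2, -0.6]
grip_width: 0.656
```

```bash
python3 - <<'E'
from fit import *
im,c=shot('wrist','w18'); shot('top','t18'); print(pose()[0],yawz())
x,y,a,_=fit(im,c,'obelisk',(270,150,372,270),(.472,.3624)); 
rel([x,y,.047],down(a+np.pi/2))
E
```

```text
[0.47406955 0.36002086 0.16119554] 1.2679341119565062
obelisk xy [0.4731 0.3614] yaw deg -18.4 mismatch px 105.1 of 2988
ROW [-0.0027, 0.2284, 0.0021, -0.0, 0.0058, 0.0] dist mm 114 deg 1.0
```

View pics/w18.png

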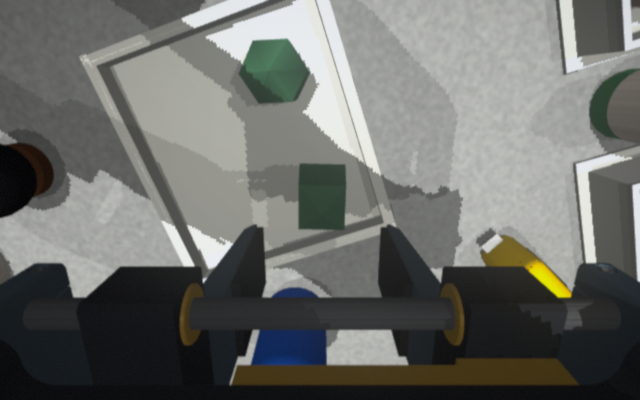

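View pics/t18.png

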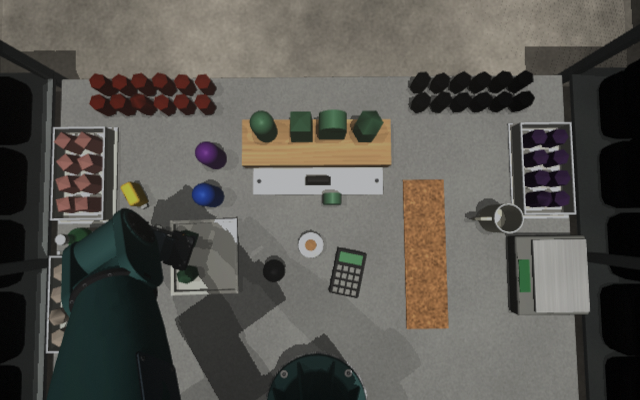

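Request:
drive_tool([
  [[-0.002,0.06,0.002,0,0.0045,0,60],[-0.002,0.12,0.002,0,0.0045,0,60],[-0.002,0.17,0.002,0,0.0045,0,60],[-0.002,0.2,0.002,0,0.0045,0,60],[-0.002,0.22,0.002,0,0.0045,0,60],[-0.002,0.226,0.002,0,0.0045,0,60],[-0.002,0.226,0.002,0,0.0045,0,60]],
])

```text
clock: 32.48
tool_pos: [0.4733, 0.3617, 0.048]
orientation: [0.698, -0.112, 0.111, -0.698]
ft_force: [-0.5, 0.3, 0.3]
grip_width: 0.662
```

Request:
drive_tool([
  [[0,0,0,0,0,0,45],[0,0,0,0,0,0,35],[0,0,0,0,0,0,25],[0,0,0,0,0,0,25],[0,0,0,0,0,0,25],[0,0,0,0,0,0,25]],
], force=25)

```text
clock: 32.98
tool_pos: [0.4734, 0.3623, 0.0487]
orientation: [-0.698, 0.111, -0.111, 0.698]
ft_force: [-0.3, -3.5, 7.7]
grip_width: 0.408
```

Request:
drive_tool([
  [[0,-0.03,0,0,0,0,25],[0,-0.1,0,0,0,0,25],[0,-0.18,0,0,0,0,25],[0,-0.26,0,0,0,0,25],[0,-0.32,0,0,0,0,25],[0,-0.32,0,0,0,0,25]],
])

```text
clock: 33.48
tool_pos: [0.4753, 0.3639, 0.2146]
orientation: [-0.696, 0.109, -0.113, 0.701]
ft_force: [1.7, 0.4, -0.8]
grip_width: 0.407
```

```bash
python3 - <<'E'
from h import *
o=ctrl.get_obs();print(pose()[0],yawz(),o['ft_force'],o['grip_width'],o['joints'].round(2)); shot('wrist','w19')
rel([.54,.0355,.21],down(np.radians(89.6)))
E
```

```text
[0.47531519 0.36387328 0.2145739 ] 1.2549847035646762 [ 1.69589748  0.3509642  -0.77807418] 0.40718440273700457 [ 0.61  0.25  1.96  0.    0.93 -0.64]
ROW [0.3284, 0.0012, -0.5821, -0.0013, -0.0983, 0.0014] dist mm 334 deg 17.7
```

View pics/w19.png

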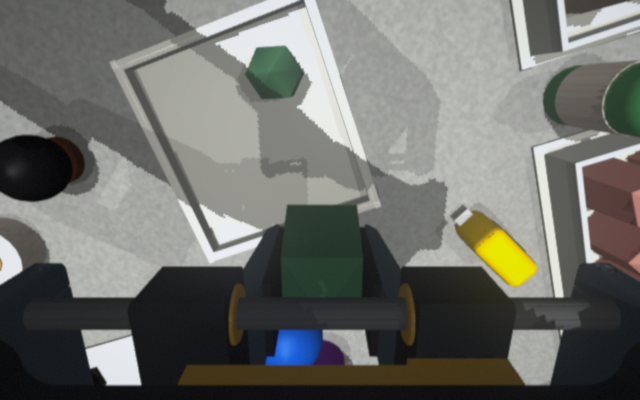

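Request:
drive_tool([
  [[0.3284,0,-0.5821,0,-0.098,0,25],[0.3284,0,-0.5821,0,-0.098,0,25],[0.3284,0,-0.5821,0,-0.098,0,25],[0.3284,0,-0.5821,0,-0.098,0,25],[0.3284,0,-0.5821,0,-0.098,0,25],[0.3284,0,-0.5821,0,-0.098,0,25],[0.3284,0,-0.5821,0,-0.098,0,25],[0.3284,0,-0.5821,0,-0.098,0,25]],
])

```text
clock: 34.2
tool_pos: [0.5368, 0.0372, 0.2065]
orientation: [0.707, -0.003, 0.002, -0.707]
ft_force: [1.6, -0.0, -1.4]
grip_width: 0.41
```

Request:
drive_tool([
  [[0,0,0,0,0,0,25],[0,0,0,0,0,0,25]],
])

```text
clock: 34.37
tool_pos: [0.5371, 0.0373, 0.2065]
orientation: [0.707, -0.005, 0.003, -0.707]
ft_force: [-0.2, 0.5, -2.2]
grip_width: 0.408
```

```bash
python3 - <<'E'
from h import *
o=ctrl.get_obs();print(pose()[0],yawz(),o['ft_force'],o['grip_width']); im,c=shot('wrist','w20')
rel([.566,.0355,.10],down(np.radians(89.6)))
E
```

```text
[0.5371028  0.03732016 0.20648229] 1.559285941377419 [-0.20880719  0.50407214 -2.20260235] 0.4075731758435634
ROW [0.0586, 0.2131, -0.0057, -0.0, -0.0009, -0.0006] dist mm 111 deg 0.2
```

View pics/w20.png

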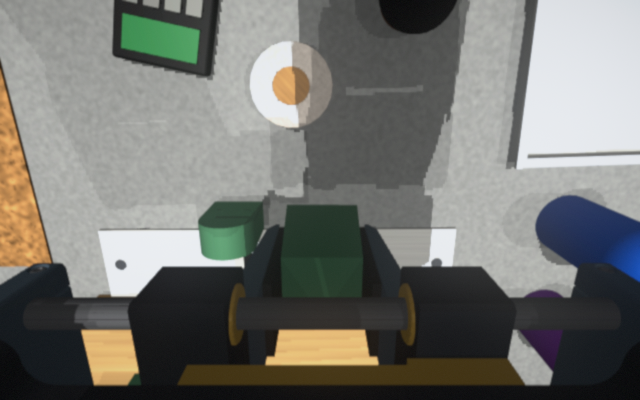

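Request:
drive_tool([
  [[0.02,0.05,-0.0057,0,-0.001,0,25],[0.04,0.1,-0.0057,0,-0.001,0,25],[0.0586,0.15,-0.0057,0,-0.001,0,25],[0.0586,0.19,-0.0057,0,-0.001,0,25],[0.0586,0.213,-0.0057,0,-0.001,0,25],[0.0586,0.213,-0.0057,0,-0.001,0,25],[0.0586,0.213,-0.0057,0,-0.001,0,25]],
])

```text
clock: 35.0
tool_pos: [0.5664, 0.0369, 0.1012]
orientation: [-0.707, 0.002, -0.001, 0.707]
ft_force: [1.1, -0.8, -1.4]
grip_width: 0.408
```

```bash
python3 - <<'E'
from h import *
print(pose()[0],yawz()); rel([.566,.0355,.0465],down(np.radians(89.6)))
E
```

```text
[0.56635821 0.0369285  0.10115334] 1.5670261616045975
ROW [-0.0006, 0.1093, -0.0029, 0.0, 0.001, -0.0005] dist mm 55 deg 0.2
```

Request:
drive_tool([
  [[0,0.03,-0.001,0,0,0,25],[0,0.06,-0.002,0,0,0,25],[0,0.085,-0.002,0,0,0,25],[0,0.1,-0.002,0,0,0,25],[0,0.105,-0.002,0,0,0,25],[0,0.108,-0.002,0,0,0,25],[0,0.108,-0.002,0,0,0,25]],
])

```text
clock: 35.58
tool_pos: [0.5672, 0.0352, 0.0478]
orientation: [-0.707, 0.002, -0.002, 0.707]
ft_force: [-0.3, -1.2, -2.8]
grip_width: 0.403
```

Request:
drive_tool([
  [[0.004,0.001,0,0,0,0,25],[0.008,0.001,0,0,0,0,25],[0.012,0.001,0,0,0,0,25],[0.014,0.001,0,0,0,0,25],[0.014,0.001,0,0,0,0,25]],
])

```text
clock: 36.0
tool_pos: [0.5744, 0.035, 0.0471]
orientation: [-0.707, 0.002, -0.002, 0.707]
ft_force: [-0.2, -0.4, -2.4]
grip_width: 0.41
```

Request:
drive_tool([
  [[0,0.002,0,0,0,0,25],[0,0.003,0,0,0,0,25],[0,0.004,0,0,0,0,25],[0,0.004,0,0,0,0,25]],
])

```text
clock: 36.33
tool_pos: [0.5738, 0.0351, 0.0448]
orientation: [-0.707, 0.002, -0.002, 0.707]
ft_force: [-0.3, -0.0, -1.7]
grip_width: 0.406
```

Request:
drive_tool([
  [[0.001,0,0,0,0,0,25],[0.002,0,0,0,0,0,25],[0.003,0,0,0,0,0,25],[0.004,0,0,0,0,0,25],[0.004,0,0,0,0,0,25]],
])

```text
clock: 36.75
tool_pos: [0.5761, 0.0351, 0.0449]
orientation: [-0.707, 0.002, -0.002, 0.707]
ft_force: [-0.4, -0.7, -1.2]
grip_width: 0.411
```

Request:
drive_tool([
  [[0.001,0,0,0,0,0,25],[0.002,0,0,0,0,0,25],[0.003,0,0,0,0,0,25],[0.003,0,0,0,0,0,25]],
])

```text
clock: 37.08
tool_pos: [0.5767, 0.035, 0.0448]
orientation: [0.707, -0.002, 0.001, -0.707]
ft_force: [-5.8, 1.2, 3.5]
grip_width: 0.407
```

Request:
drive_tool([
  [[0.001,0,0,0,0,0,25],[0.002,0,0,0,0,0,25],[0,0.001,0,0,0,0,25],[-0.001,0.001,0,0,0,0,40],[-0.001,0.001,0,0,0,0,50],[-0.001,0,0,0,0,0,56],[-0.001,0,0,0,0,0,56],[-0.001,0,0,0,0,0,56]],
])

```text
clock: 37.75
tool_pos: [0.5772, 0.0351, 0.045]
orientation: [-0.707, 0.002, -0.002, 0.707]
ft_force: [-0.6, 0.7, -0.6]
grip_width: 0.613
```

Request:
drive_tool([
  [[0,-0.02,0,0,0,0,56],[0,-0.06,0,0,0,0,56],[0,-0.14,0,0,0,0,56],[0,-0.22,0,0,0,0,56],[0,-0.3,0,0,0,0,56],[0,-0.3,0,0,0,0,56]],
])

```text
clock: 38.25
tool_pos: [0.5805, 0.0352, 0.2032]
orientation: [-0.707, -0.002, -0.005, 0.707]
ft_force: [1.5, -0.0, 1.0]
grip_width: 0.612
```

```bash
python3 - <<'E'
from fit import *
im,c=shot('wrist','w21'); shot('side','s21');print(pose()[0],yawz())
rel([.36,.34,.22],down(np.radians(48)))
E
```

```text
[0.57790383 0.03509353 0.19743496] 1.5659089545056968
ROW [-0.4386, -0.0468, 0.6077, -0.0005, 0.2318, 0.0012] dist mm 375 deg 41.7
```

View pics/w21.png

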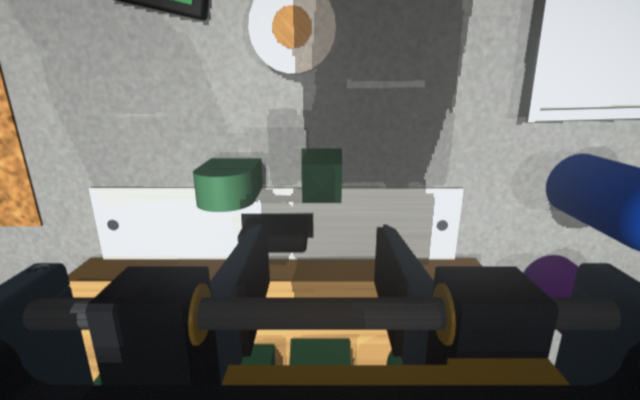

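Request:
drive_tool([
  [[-0.4386,-0.0468,0.6077,0,0.2318,0,60],[-0.4386,-0.0468,0.6077,0,0.2318,0,60],[-0.4386,-0.0468,0.6077,0,0.2318,0,60],[-0.4386,-0.0468,0.6077,0,0.2318,0,60],[-0.4386,-0.0468,0.6077,0,0.2318,0,60],[-0.4386,-0.0468,0.6077,0,0.2318,0,60],[-0.4386,-0.0468,0.6077,0,0.2318,0,60],[-0.4386,-0.0468,0.6077,0,0.2318,0,60]],
])

```text
clock: 39.02
tool_pos: [0.3918, 0.2926, 0.2139]
orientation: [0.66, -0.255, 0.254, -0.659]
ft_force: [1.3, 0.5, 0.9]
grip_width: 0.656
```

```bash
python3 - <<'E'
from h import *
print(pose()[0]); rel([.3746,.3582,.16],down(np.radians(48)))
E
```

```text
[0.3918439  0.29259102 0.21387299]
ROW [-0.1136, 0.1077, 0.0743, 0.0006, -0.001, -0.0001] dist mm 87 deg 0.2
```

Request:
drive_tool([
  [[-0.06,0.05,0.04,0,0,0,60],[-0.1136,0.1077,0.0743,0,0,0,60],[-0.1136,0.1077,0.0743,0,0,0,60],[-0.1136,0.1077,0.0743,0,0,0,60],[-0.1136,0.1077,0.0743,0,0,0,60],[-0.1136,0.1077,0.0743,0,0,0,60]],
])

```text
clock: 39.52
tool_pos: [0.3769, 0.3567, 0.1613]
orientation: [-0.66, 0.254, -0.254, 0.66]
ft_force: [0.1, -0.2, -0.7]
grip_width: 0.659
```

```bash
python3 - <<'E'
from fit import *
im,c=shot('wrist','w22'); shot('top','t22'); print(pose()[0],yawz())
x,y,a,_=fit(im,c,'hex',(265,150,380,275),(.3746,.3582)); 
rel([x,y,.047],down(a+np.pi/3))
E
```

```text
[0.3771952  0.35677761 0.16160711] 0.836244181458397
hex xy [0.3741 0.3579] yaw deg -15.1 mismatch px 151.5 of 2917
ROW [-0.0062, 0.2292, -0.0027, -0.0004, 0.0165, 0.0001] dist mm 115 deg 3.0
```

View pics/w22.png

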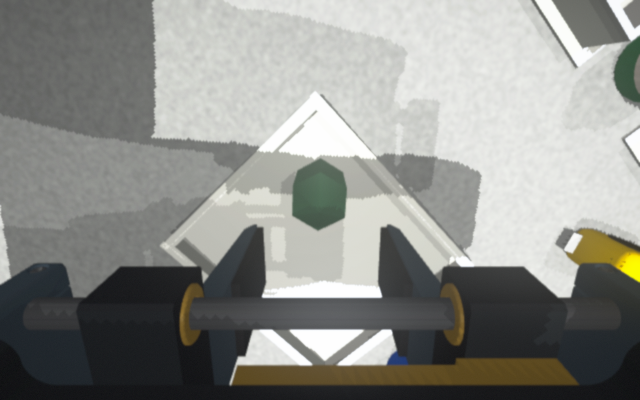

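View pics/t22.png

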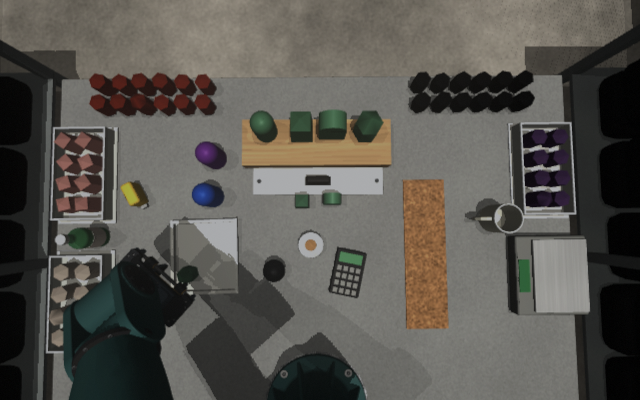

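Request:
drive_tool([
  [[-0.005,0.06,-0.0027,0,0.01,0,60],[-0.005,0.12,-0.0027,0,0.01,0,60],[-0.005,0.17,-0.0027,0,0.01,0,60],[-0.005,0.2,-0.0027,0,0.01,0,60],[-0.005,0.22,-0.0027,0,0.01,0,60],[-0.005,0.227,-0.0027,0,0.01,0,60],[-0.005,0.227,-0.0027,0,0.01,0,60]],
])

```text
clock: 40.2
tool_pos: [0.374, 0.3579, 0.0474]
orientation: [0.656, -0.264, 0.264, -0.656]
ft_force: [-0.7, 0.8, 0.1]
grip_width: 0.656
```

Request:
drive_tool([
  [[0,0,0,0,0,0,45],[0,0,0,0,0,0,35],[0,0,0,0,0,0,28],[0,0,0,0,0,0,28],[0,0,0,0,0,0,28],[0,0,0,0,0,0,28]],
], force=25)

```text
clock: 40.7
tool_pos: [0.3741, 0.3584, 0.0481]
orientation: [-0.656, 0.264, -0.264, 0.656]
ft_force: [-1.4, -2.5, 8.8]
grip_width: 0.438
```

Request:
drive_tool([
  [[0,-0.03,0,0,0,0,28],[0,-0.1,0,0,0,0,28],[0,-0.18,0,0,0,0,28],[0,-0.26,0,0,0,0,28],[0,-0.32,0,0,0,0,28],[0,-0.32,0,0,0,0,28]],
])

```text
clock: 41.2
tool_pos: [0.3758, 0.3601, 0.2136]
orientation: [-0.653, 0.262, -0.265, 0.659]
ft_force: [1.4, 1.5, -0.9]
grip_width: 0.436
```

```bash
python3 - <<'E'
from h import *
o=ctrl.get_obs();print(pose()[0],yawz(),o['ft_force'],o['grip_width'],o['joints'].round(2)); shot('wrist','w23')
rel([.54,-.1435,.21],down(np.radians(59.6)))
E
```

```text
[0.37579179 0.36006204 0.21358252] 0.8062976729127556 [ 1.43543447  1.52809461 -0.9086087 ] 0.43649599434900316 [ 0.72  0.12  2.11  0.    0.9  -0.09]
ROW [0.9343, -0.0014, -0.4972, -0.0019, -0.0745, 0.0004] dist mm 529 deg 13.4
```

View pics/w23.png

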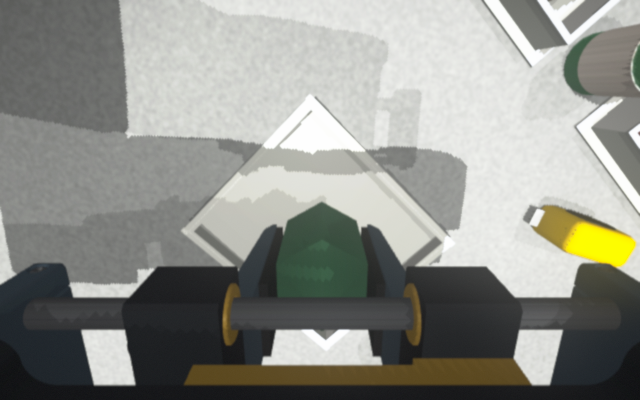

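Request:
drive_tool([
  [[0.9343,0,-0.4972,0,-0.0745,0,28],[0.9343,0,-0.4972,0,-0.0745,0,28],[0.9343,0,-0.4972,0,-0.0745,0,28],[0.9343,0,-0.4972,0,-0.0745,0,28],[0.9343,0,-0.4972,0,-0.0745,0,28],[0.9343,0,-0.4972,0,-0.0745,0,28],[0.9343,0,-0.4972,0,-0.0745,0,28],[0.9343,0,-0.4972,0,-0.0745,0,28]],
])

```text
clock: 41.92
tool_pos: [0.4748, 0.0464, 0.2061]
orientation: [0.683, -0.186, 0.185, -0.682]
ft_force: [0.8, 0.6, -1.5]
grip_width: 0.437
```

```bash
python3 - <<'E'
from h import *
rel([.54,-.1435,.21],down(np.radians(59.6)))
E
```

```text
ROW [0.3046, -0.0081, -0.2617, 0.0003, 0.0001, -0.0004] dist mm 201 deg 0.1
```

Request:
drive_tool([
  [[0.07,0,-0.06,0,0,0,28],[0.14,0,-0.12,0,0,0,28],[0.2,0,-0.17,0,0,0,28],[0.25,0,-0.21,0,0,0,28],[0.29,0,-0.25,0,0,0,28],[0.3046,0,-0.2617,0,0,0,28],[0.3046,0,-0.2617,0,0,0,28],[0.3046,0,-0.2617,0,0,0,28]],
])

```text
clock: 42.58
tool_pos: [0.5398, -0.1411, 0.206]
orientation: [-0.682, 0.186, -0.185, 0.682]
ft_force: [-0.6, -0.1, -1.9]
grip_width: 0.44
```

```bash
python3 - <<'E'
from h import *
o=ctrl.get_obs();print(pose()[0],yawz(),o['ft_force'],o['grip_width']); im,c=shot('wrist','w24'); shot('top','t24')
rel([.563,-.1435,.10],down(np.radians(59.6)))
E
```

```text
[ 0.53977509 -0.14112846  0.20597451] 1.0393661168053863 [-0.6222009 -0.0904991 -1.9053881] 0.4395935436159891
ROW [0.0434, 0.213, 0.0179, 0.0001, 0.0003, -0.0005] dist mm 109 deg 0.1
```

View pics/w24.png

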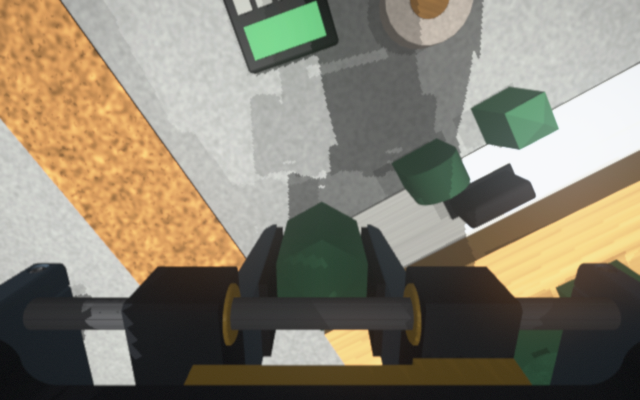

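Request:
drive_tool([
  [[0.02,0.05,0.01,0,0,0,28],[0.04,0.1,0.0179,0,0,0,28],[0.0434,0.15,0.0179,0,0,0,28],[0.0434,0.19,0.0179,0,0,0,28],[0.0434,0.213,0.0179,0,0,0,28],[0.0434,0.213,0.0179,0,0,0,28],[0.0434,0.213,0.0179,0,0,0,28]],
])

```text
clock: 43.27
tool_pos: [0.5637, -0.144, 0.1009]
orientation: [-0.682, 0.185, -0.185, 0.682]
ft_force: [0.3, 0.1, -1.4]
grip_width: 0.436
```

```bash
python3 - <<'E'
from h import *
print(pose()[0],yawz()); rel([.565,-.143,.046],down(np.radians(59.6)))
E
```

```text
[ 0.56367918 -0.14400779  0.10093807] 1.041105089013678
ROW [0.0013, 0.1099, 0.0031, 0.0001, 0.0003, -0.0002] dist mm 55 deg 0.1
```

Request:
drive_tool([
  [[0.001,0.03,0.002,0,0,0,28],[0.001,0.06,0.002,0,0,0,28],[0.001,0.085,0.002,0,0,0,28],[0.001,0.1,0.002,0,0,0,28],[0.001,0.105,0.002,0,0,0,28],[0.001,0.109,0.002,0,0,0,28],[0.001,0.109,0.002,0,0,0,28]],
])

```text
clock: 43.85
tool_pos: [0.565, -0.1442, 0.0466]
orientation: [-0.682, 0.185, -0.185, 0.682]
ft_force: [0.5, -0.1, -1.9]
grip_width: 0.438
```

```bash
python3 - <<'E'
from h import *
print(pose()[0],yawz()); rel([.574,-.143,.0445],down(np.radians(59.6)))
E
```

```text
[ 0.56502266 -0.14415637  0.04657926] 1.0402361384169927
ROW [0.0143, 0.0042, 0.0111, -0.0, 0.0, 0.0001] dist mm 9 deg 0.0
```

Request:
drive_tool([
  [[0.004,0.002,0.003,0,0,0,28],[0.008,0.004,0.006,0,0,0,28],[0.012,0.004,0.009,0,0,0,28],[0.0143,0.004,0.0111,0,0,0,28],[0.0143,0.004,0.0111,0,0,0,28]],
])

```text
clock: 44.27
tool_pos: [0.5742, -0.1429, 0.0445]
orientation: [0.682, -0.185, 0.185, -0.682]
ft_force: [0.5, 0.5, -2.2]
grip_width: 0.434
```

Request:
drive_tool([
  [[0.002,0,0.001,0,0,0,28],[0.0034,0,0.002,0,0,0,28],[0.0034,0,0.002,0,0,0,28]],
])

```text
clock: 44.52
tool_pos: [0.5747, -0.1429, 0.0442]
orientation: [0.682, -0.186, 0.184, -0.682]
ft_force: [-8.0, -1.4, 4.7]
grip_width: 0.437
```

Request:
drive_tool([
  [[0.001,0,0.0006,0,0,0,28],[0.001,0,0.0006,0,0,0,28],[-0.001,0,-0.0006,0,0,0,28],[-0.002,0,-0.001,0,0,0,42],[-0.002,0,-0.001,0,0,0,50],[-0.002,0,-0.001,0,0,0,56],[-0.002,0,-0.001,0,0,0,56],[-0.002,0,-0.001,0,0,0,56]],
])

```text
clock: 45.18
tool_pos: [0.5749, -0.1429, 0.0444]
orientation: [-0.682, 0.185, -0.185, 0.682]
ft_force: [0.9, 1.4, 0.1]
grip_width: 0.616
```

Request:
drive_tool([
  [[0,-0.02,0,0,0,0,56],[0,-0.06,0,0,0,0,56],[0,-0.14,0,0,0,0,56],[0,-0.22,0,0,0,0,56],[0,-0.3,0,0,0,0,56],[0,-0.3,0,0,0,0,56]],
])

```text
clock: 45.68
tool_pos: [0.5781, -0.1438, 0.2027]
orientation: [0.682, -0.182, 0.189, -0.682]
ft_force: [1.1, -0.9, 1.6]
grip_width: 0.615
```

```bash
python3 - <<'E'
from fit import *
print(pose()[0],yawz()); rel([.50,-.05,.30],down(np.radians(89.6)))
E
```

```text
[ 0.57808132 -0.14379226  0.20271867] 1.04039938566084
ROW [-0.2277, -0.1966, 0.0833, 0.0, -0.1666, 0.0033] dist mm 156 deg 30.0
```

Request:
drive_tool([
  [[-0.05,-0.06,0.02,0,-0.04,0,60],[-0.11,-0.12,0.04,0,-0.08,0,60],[-0.17,-0.16,0.06,0,-0.12,0,60],[-0.2277,-0.1966,0.0833,0,-0.15,0,60],[-0.2277,-0.1966,0.0833,0,-0.1666,0,60],[-0.2277,-0.1966,0.0833,0,-0.1666,0,60],[-0.2277,-0.1966,0.0833,0,-0.1666,0,60]],
])

```text
clock: 46.27
tool_pos: [0.4976, -0.0493, 0.2931]
orientation: [0.707, -0.003, 0.003, -0.707]
ft_force: [-0.4, 0.5, 0.1]
grip_width: 0.659
```

```bash
python3 - <<'E'
from fit import *
im,c=shot('wrist','w25'); print(pose()[0],yawz());shot('top','t25')
E
```

```text
[ 0.49762414 -0.04956973  0.29258808] 1.561379234910532
```

View pics/w25.png

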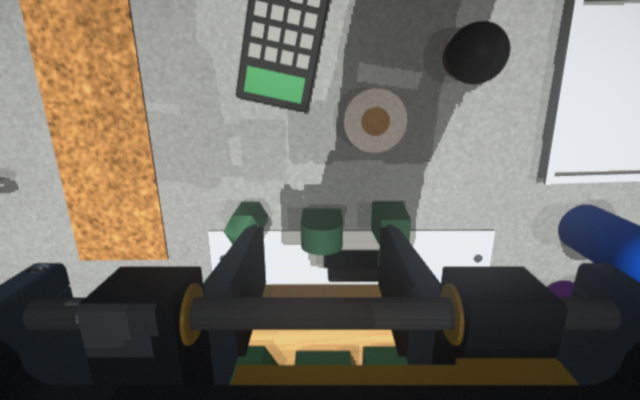

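```bash
python3 - <<'E'
from fit import *
im=cv2.imread('pics/t25.png'); cv2.imwrite('pics/t25z.png',cv2.resize(im[100:220,230:400],None,fx=4.5,fy=4.5,interpolation=cv2.INTER_CUBIC))
rel([.6355,-.0095,.30],down(-.0095))
E
```

```text
ROW [0.275, -0.0157, 0.083, 0.0001, 0.5, -0.0002] dist mm 144 deg 90.0
```

View pics/t25z.png

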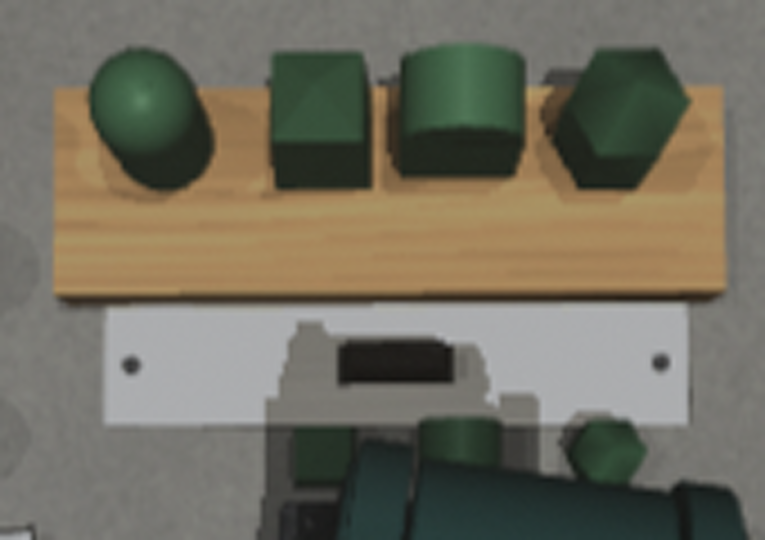

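Request:
drive_tool([
  [[0.1,-0.0157,0.04,0,0.5,0,50],[0.2,-0.0157,0.083,0,0.5,0,50],[0.275,-0.0157,0.083,0,0.5,0,50],[0.275,-0.0157,0.083,0,0.5,0,50],[0.275,-0.0157,0.083,0,0.5,0,50],[0.275,-0.0157,0.083,0,0.5,0,50],[0.275,-0.0157,0.083,0,0.5,0,50],[0.275,-0.0157,0.083,0,0.5,0,50]],
])

```text
clock: 47.03
tool_pos: [0.6355, -0.0094, 0.299]
orientation: [0.618, -0.344, 0.343, -0.618]
ft_force: [-0.6, 0.2, -0.1]
grip_width: 0.548
```

```bash
python3 - <<'E'
from fit import *
rel([.6355,-.0095,.30],down(-.0095))
E
```

```text
ROW [0.0001, -0.002, -0.0001, 0.0006, 0.1797, -0.0002] dist mm 1 deg 32.4
```

Request:
drive_tool([
  [[0,0,0,0,0.04,0,50],[0,0,0,0,0.08,0,50],[0,0,0,0,0.12,0,50],[0,0,0,0,0.155,0,50],[0,0,0,0,0.1797,0,50],[0,0,0,0,0.1797,0,50],[0,0,0,0,0.1797,0,50]],
])

```text
clock: 47.62
tool_pos: [0.6354, -0.0093, 0.2996]
orientation: [0.5, -0.5, 0.5, -0.5]
ft_force: [0.5, -0.4, 0.4]
grip_width: 0.545
```

```bash
python3 - <<'E'
from fit import *
im,c=shot('wrist','w26'); print(pose()[0],yawz())
H=None
cv2.imwrite('pics/w26z.png',cv2.resize(im[0:330,160:360],None,fx=3,fy=1.8,interpolation=cv2.INTER_CUBIC))
rel([.6355,-.0095,.048],down(-.0095))
E
```

```text
[ 0.63537028 -0.00920944  0.29973637] 0.0009095230780319366
ROW [0.0006, 0.5035, 0.0008, 0.0003, 0.0033, -0.0] dist mm 252 deg 0.6
```

View pics/w26.png

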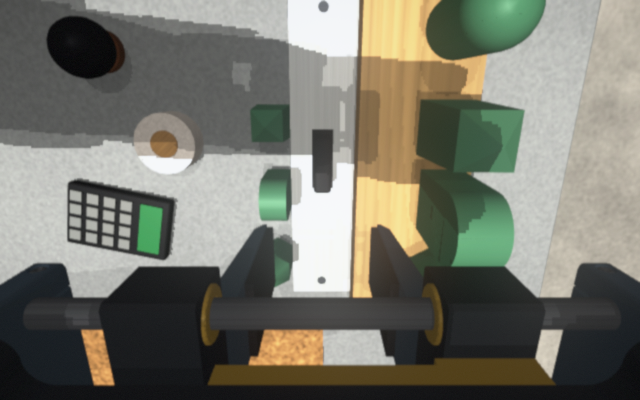

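View pics/w26z.png

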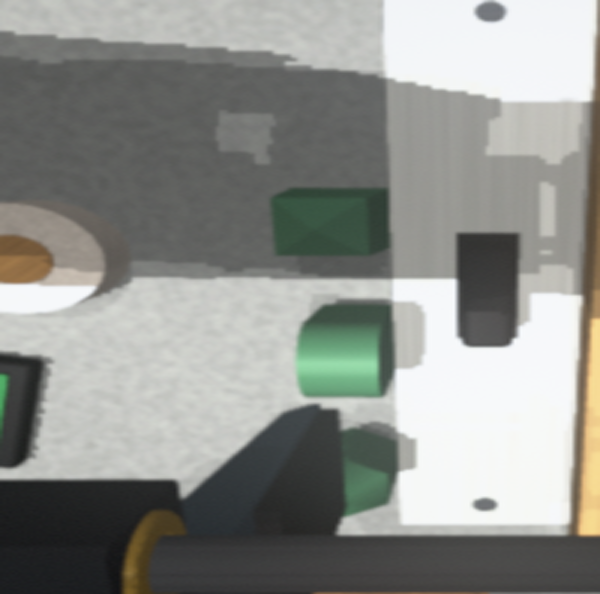

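```bash
python3 - <<'E'
from fit import *
c=cam('wrist')
print(unproj(c,[[322.5,130],[322.5,190]],.052), unproj(c,[[323.3,6],[321.5,280.5]],.005).mean(0))
print(pose()[0],yawz()); rel([.6355,-.0105,.12],down(-.0095))
E
```

```text
[[ 0.63652872  0.03078356  0.052     ]
 [ 0.63663179 -0.03783963  0.052     ]] [ 0.6363985  -0.01067852  0.005     ]
[ 0.63537028 -0.00920944  0.29973637] 0.0009095230780319366
ROW [0.0026, 0.3595, 0.0006, 0.0003, 0.0033, -0.0] dist mm 180 deg 0.6
```

Request:
drive_tool([
  [[0.001,0.07,0.001,0,0.002,0,36],[0.002,0.15,0.001,0,0.0033,0,36],[0.0026,0.22,0.001,0,0.0033,0,36],[0.0026,0.29,0.001,0,0.0033,0,36],[0.0026,0.34,0.001,0,0.0033,0,36],[0.0026,0.3595,0.001,0,0.0033,0,36],[0.0026,0.3595,0.001,0,0.0033,0,36]],
])

```text
clock: 48.25
tool_pos: [0.6345, -0.0102, 0.1183]
orientation: [-0.498, 0.504, -0.501, 0.496]
ft_force: [0.1, 0.0, -0.1]
grip_width: 0.396
```

```bash
python3 - <<'E'
from fit import *
im,c=shot('wrist','w27'); print(pose()[0],yawz(),ctrl.get_obs()['grip_width']); rel([.636,-.0105,.0475],down(-.0095))
E
```

```text
[ 0.63573641 -0.01021265  0.12038115] -0.010396077272639434 0.3931592384416907
ROW [0.0006, 0.1458, 0.0007, 0.0004, -0.0003, -0.0] dist mm 73 deg 0.1
```

View pics/w27.png

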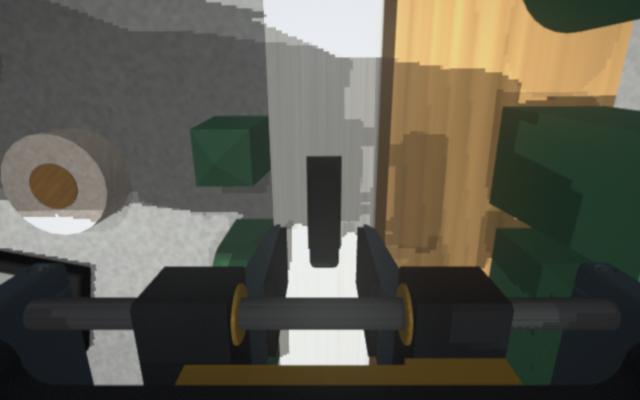

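Request:
drive_tool([
  [[0,0.03,0.001,0,0,0,36],[0,0.06,0.001,0,0,0,36],[0,0.09,0.001,0,0,0,36],[0,0.115,0.001,0,0,0,36],[0,0.135,0.001,0,0,0,36],[0,0.143,0.001,0,0,0,36],[0,0.1455,0.001,0,0,0,36],[0,0.1455,0.001,0,0,0,36]],
])

```text
clock: 48.97
tool_pos: [0.6363, -0.0101, 0.0477]
orientation: [-0.497, 0.503, -0.503, 0.497]
ft_force: [-0.2, -0.4, -0.4]
grip_width: 0.395
```

Request:
drive_tool([
  [[0,0,0,0,0,0,25],[0,0,0,0,0,0,15],[0,0,0,0,0,0,8],[0,0,0,0,0,0,5],[0,0,0,0,0,0,5],[0,0,0,0,0,0,5]],
], force=30)

```text
clock: 49.47
tool_pos: [0.6357, -0.0101, 0.0484]
orientation: [-0.498, 0.503, -0.502, 0.497]
ft_force: [-6.8, -0.5, 6.7]
grip_width: 0.216
```

```bash
python3 - <<'E'
from fit import *
o=ctrl.get_obs(); print(pose()[0],yawz(),o['grip_width'],o['ft_force'],o['wrist_torque'])
E
```

```text
[ 0.63568713 -0.01012238  0.0484163 ] -0.010381838385239943 0.21602795291087812 [-6.80713442 -0.5031919   6.70881838] [0.01094709 1.06079213 0.40617606]
```

Request:
drive_tool([
  [[0,0,-0.001,0,0,0,5],[0,-0.003,-0.001,0,0,0,5],[0,-0.006,-0.001,0,0,0,5],[0,-0.01,-0.001,0,0,0,5],[0,-0.014,-0.001,0,0,0,5],[0,-0.018,-0.001,0,0,0,5],[0,-0.024,-0.001,0,0,0,5],[0,-0.03,-0.001,0,0,0,5]],
])

```text
clock: 50.13
tool_pos: [0.6356, -0.0101, 0.0631]
orientation: [-0.497, 0.503, -0.503, 0.497]
ft_force: [-2.3, 0.1, -6.0]
grip_width: 0.218
```

```bash
python3 - <<'E'
from fit import *
o=ctrl.get_obs(); print(pose()[0],yawz(),o['grip_width'],o['ft_force'],o['wrist_torque'])
im,c=shot('wrist','w28'); 
E
```

```text
[ 0.63556018 -0.01009979  0.06310166] -0.011209648763438248 0.21841367733014985 [-2.28986102  0.05883032 -6.0104142 ] [-0.10572902  0.24465557  0.52606167]
```

View pics/w28.png

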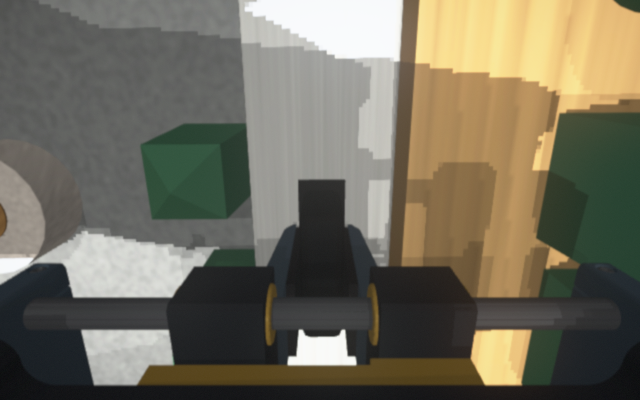

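Request:
drive_tool([
  [[0,-0.008,0,0,0,0,5],[0,-0.018,0,0,0,0,5],[0,-0.03,0,0,0,0,5],[0,-0.042,0,0,0,0,5],[0,-0.054,0,0,0,0,5],[0,-0.066,0,0,0,0,5],[0,-0.08,0,0,0,0,5],[0,-0.095,0,0,0,0,5]],
])

```text
clock: 50.85
tool_pos: [0.6364, -0.0101, 0.1115]
orientation: [0.497, -0.503, 0.503, -0.497]
ft_force: [0.0, 0.2, -3.5]
grip_width: 0.221
```

Request:
drive_tool([
  [[0,-0.02,0,0,0,0,5],[0,-0.06,0,0,0,0,5],[0,-0.12,0,0,0,0,5],[0,-0.18,0,0,0,0,5],[0,-0.25,0,0,0,0,5],[0,-0.31,0,0,0,0,5],[0,-0.35,0,0,0,0,5],[0,-0.36,0,0,0,0,5]],
])

```text
clock: 51.52
tool_pos: [0.6375, -0.0102, 0.2956]
orientation: [0.495, -0.501, 0.505, -0.499]
ft_force: [0.9, 0.2, -3.0]
grip_width: 0.219
```

```bash
python3 - <<'E'
from fit import *
o=ctrl.get_obs(); print(pose()[0],yawz(),o['grip_width'],o['ft_force'])
shot('wrist','w29'); shot('side','s29')
rel([.434,-.33,.29],down(-np.pi/2+.038))
E
```

```text
[ 0.63751952 -0.01015512  0.29556282] -0.01154092787661731 0.21932196079417426 [ 0.89920015  0.21845606 -3.00691135]
ROW [0.6444, 0.0024, -0.3971, -0.0006, 0.4842, -0.0006] dist mm 378 deg 87.2
```

View pics/w29.png

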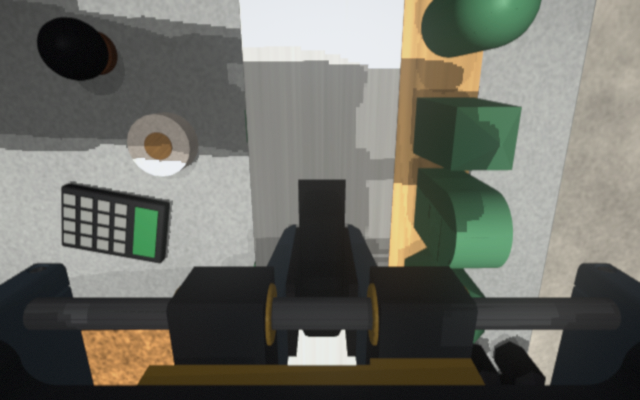

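View pics/s29.png

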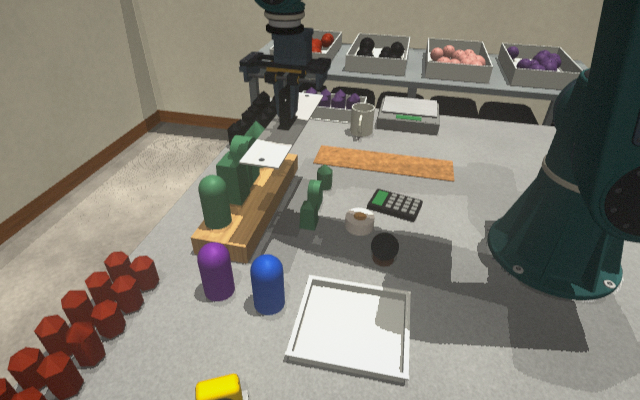

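```bash
python3 - <<'E'
from fit import *
ct=cam('top')
for f in('t25','t18'):
    im=cv2.imread(f'pics/{f}.png'); hsv=cv2.cvtColor(im,cv2.COLOR_BGR2HSV)
    m=((hsv[...,1]>90)&(hsv[...,0]<25)).astype(np.uint8); m[:170]=0; m[:,:395]=0; m[:,460:]=0; m=cv2.morphologyEx(m,cv2.MORPH_OPEN,np.ones((3,3)));m=cv2.morphologyEx(m,cv2.MORPH_CLOSE,np.ones((5,5)))
    p=np.argwhere(m)[:,::-1].astype(np.float32); W=unproj(ct,p,.003)[:,:2]
    r=cv2.minAreaRect((W*1000).astype(np.float32)); print(f,r, W.mean(0))
E
```

```text
t25 ((420.674560546875, -319.7463684082031), (427.27532958984375, 120.51142120361328), 0.04018937423825264) [ 0.41844443 -0.31946802]
t18 ((420.69317626953125, -319.5747985839844), (427.3168029785156, 120.30050659179688), 0.07937149703502655) [ 0.41848645 -0.31940908]
```

```bash
python3 - <<'E'
from h import *
rel([.42,-.32,.28],down(-np.pi/2))
E
```

```text
ROW [0.6247, 0.0223, -0.4254, -0.0006, 0.4963, -0.0006] dist mm 378 deg 89.3
```

Request:
drive_tool([
  [[0.6247,0,-0.4254,0,0.3,0,5],[0.6247,0,-0.4254,0,0.4963,0,5],[0.6247,0,-0.4254,0,0.4963,0,5],[0.6247,0,-0.4254,0,0.4963,0,5],[0.6247,0,-0.4254,0,0.4963,0,5],[0.6247,0,-0.4254,0,0.4963,0,5],[0.6247,0,-0.4254,0,0.4963,0,5],[0.6247,0,-0.4254,0,0.4963,0,5]],
])

```text
clock: 52.28
tool_pos: [0.443, -0.2843, 0.2886]
orientation: [-0.194, 0.681, -0.68, 0.193]
ft_force: [0.2, -1.1, -4.0]
grip_width: 0.215
```

```bash
python3 - <<'E'
from h import *
rel([.42,-.32,.28],down(-np.pi/2))
E
```

```text
ROW [0.0766, 0.0172, 0.0367, 0.0006, 0.1762, 0.0004] dist mm 43 deg 31.7
```

Request:
drive_tool([
  [[0.03,0,0.01,0,0.04,0,5],[0.06,0.01,0.03,0,0.08,0,5],[0.0766,0.0172,0.0367,0,0.12,0,5],[0.0766,0.0172,0.0367,0,0.15,0,5],[0.0766,0.0172,0.0367,0,0.1762,0,5],[0.0766,0.0172,0.0367,0,0.1762,0,5],[0.0766,0.0172,0.0367,0,0.1762,0,5]],
])

```text
clock: 52.87
tool_pos: [0.4219, -0.319, 0.2804]
orientation: [-0.004, 0.708, -0.707, 0.002]
ft_force: [0.6, 0.1, -3.4]
grip_width: 0.218
```

```bash
python3 - <<'E'
from h import *
im,c=shot('wrist','w30'); shot('top','t30');print(pose()[0],yawz());rel([.42,-.32,.10],down(-np.pi/2))
E
```

```text
[ 0.422175   -0.31904656  0.28103633] -1.5618750292914205
ROW [0.004, 0.3621, 0.0021, 0.0002, 0.0028, 0.0003] dist mm 181 deg 0.5
```

View pics/w30.png

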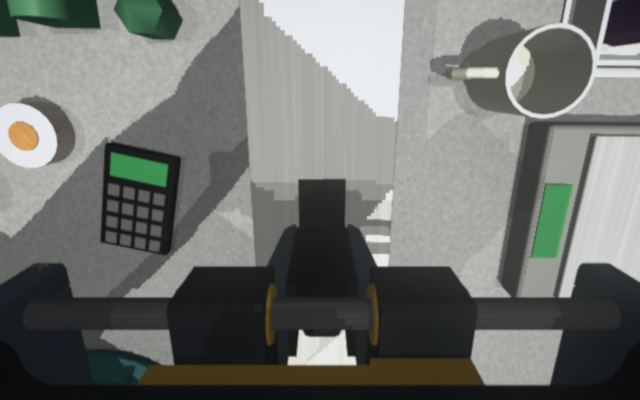

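View pics/t30.png

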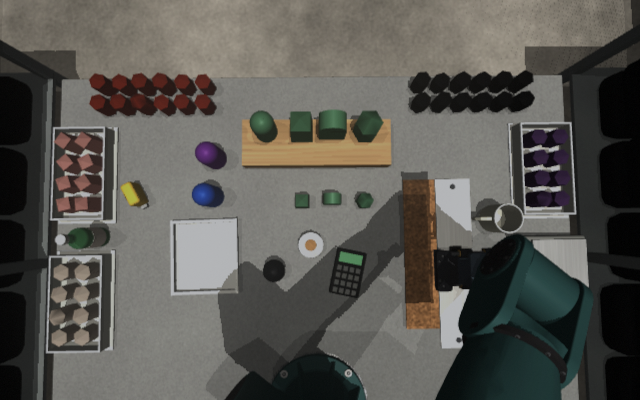

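Request:
drive_tool([
  [[0.002,0.06,0.001,0,0.002,0,5],[0.003,0.14,0.002,0,0.0028,0,5],[0.003,0.21,0.002,0,0.0028,0,5],[0.003,0.28,0.002,0,0.0028,0,5],[0.003,0.33,0.002,0,0.0028,0,5],[0.003,0.362,0.002,0,0.0028,0,5],[0.003,0.362,0.002,0,0.0028,0,5]],
])

```text
clock: 53.55
tool_pos: [0.4193, -0.3189, 0.0975]
orientation: [-0.001, 0.708, -0.706, -0.002]
ft_force: [0.4, 0.8, -4.0]
grip_width: 0.218
```

```bash
python3 - <<'E'
from h import *
im,c=shot('wrist','w31'); print(pose()[0],yawz());rel([.42,-.32,.053],down(-np.pi/2))
E
```

```text
[ 0.42016035 -0.31958471  0.09941794] -1.5718645355137364
ROW [0.0001, 0.0928, 0.001, 0.0007, -0.0003, 0.0008] dist mm 46 deg 0.2
```

View pics/w31.png

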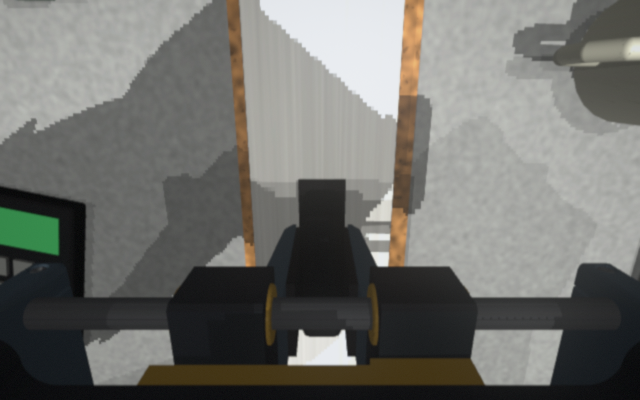

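Request:
drive_tool([
  [[0,0.025,0,0,0,0,5],[0,0.05,0,0,0,0,5],[0,0.07,0,0,0,0,5],[0,0.083,0,0,0,0,5],[0,0.09,0,0,0,0,5],[0,0.092,0,0,0,0,5],[0,0.093,0,0,0,0,5],[0,0.093,0,0,0,0,5]],
])

```text
clock: 54.27
tool_pos: [0.4211, -0.3206, 0.0546]
orientation: [-0.001, -0.707, 0.707, 0.001]
ft_force: [0.6, 0.3, -4.1]
grip_width: 0.217
```

Request:
drive_tool([
  [[0,0.001,0,0,0,0,5],[0,0.002,0,0,0,0,5],[0,0.002,0,0,0,0,5]],
])

```text
clock: 54.52
tool_pos: [0.421, -0.3205, 0.0535]
orientation: [-0.001, -0.707, 0.707, 0.001]
ft_force: [-0.7, 0.3, -4.2]
grip_width: 0.219
```

Request:
drive_tool([
  [[0,0.001,0,0,0,0,5],[0,0.003,0,0,0,0,5],[0,0.004,0,0,0,0,5],[0,0.005,0,0,0,0,5],[0,0.005,0,0,0,0,5]],
])

```text
clock: 54.93
tool_pos: [0.4211, -0.3205, 0.0514]
orientation: [-0.001, -0.707, 0.707, 0.001]
ft_force: [-2.6, 2.2, 10.9]
grip_width: 0.216
```

Contact with the mat; release and lift.

Request:
drive_tool([
  [[0,-0.001,0,0,0,0,25],[0,-0.001,0,0,0,0,35],[0,-0.001,0,0,0,0,50],[0,-0.001,0,0,0,0,50],[0,-0.001,0,0,0,0,50],[0,-0.001,0,0,0,0,50]],
])

```text
clock: 55.43
tool_pos: [0.4209, -0.3204, 0.0513]
orientation: [0.001, 0.707, -0.707, -0.001]
ft_force: [0.1, 0.5, 0.3]
grip_width: 0.546
```

Request:
drive_tool([
  [[0,-0.03,0,0,0,0,50],[0,-0.1,0,0,0,0,50],[0,-0.18,0,0,0,0,50],[0,-0.26,0,0,0,0,50],[0,-0.34,0,0,0,0,50],[0,-0.42,0,0,0,0,50],[0,-0.45,0,0,0,0,50],[0,-0.45,0,0,0,0,50]],
])

```text
clock: 56.1
tool_pos: [0.4223, -0.3216, 0.2808]
orientation: [-0.003, -0.706, 0.709, -0.001]
ft_force: [0.6, 0.2, 0.9]
grip_width: 0.549
```

```bash
python3 - <<'E'
from h import *
im,c=shot('wrist','w32'); print(pose()[0],yawz());rel([.615,-.05,.38],down(-np.pi/2))
E
```

```text
[ 0.42149151 -0.32089491  0.27810317] -1.5736227804102139
ROW [-0.3861, -0.204, -0.5424, -0.0007, -0.0009, -0.0009] dist mm 348 deg 0.3
```

View pics/w32.png

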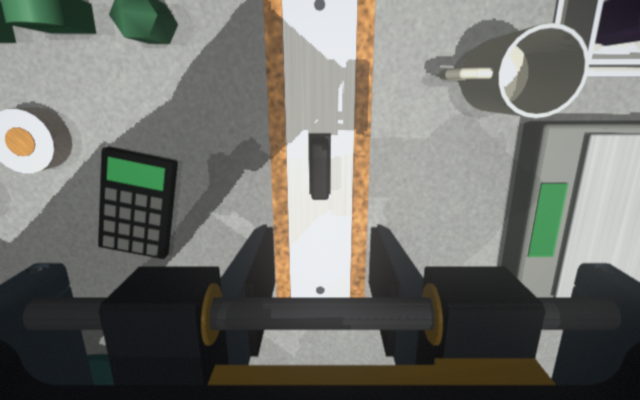

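Request:
drive_tool([
  [[-0.35,-0.2,-0.54,0,0,0,60],[-0.35,-0.2,-0.54,0,0,0,60],[-0.35,-0.2,-0.54,0,0,0,60],[-0.35,-0.2,-0.54,0,0,0,60],[-0.35,-0.2,-0.54,0,0,0,60],[-0.35,-0.2,-0.54,0,0,0,60],[-0.35,-0.2,-0.54,0,0,0,60],[-0.35,-0.2,-0.54,0,0,0,60]],
])

```text
clock: 56.82
tool_pos: [0.595, -0.0517, 0.3737]
orientation: [-0.0, 0.707, -0.707, -0.002]
ft_force: [0.2, -0.7, 0.0]
grip_width: 0.659
```

Request:
drive_tool([
  [[0,0,0,0,0,0,60],[0,0,0,0,0,0,60]],
])

```text
clock: 56.98
tool_pos: [0.5952, -0.0522, 0.3735]
orientation: [-0.001, 0.707, -0.707, -0.001]
ft_force: [-0.8, -1.1, -0.4]
grip_width: 0.659
```

```bash
python3 - <<'E'
from fit import *
im,c=shot('wrist','w33'); print(pose()[0],yawz())
for n,xy in(('hex',(.575,-.143)),('obelisk',(.576,.035)),('arch',(.58,-.05))):
    q=proj(c,[[*xy,.035]])[0]; b=(int(q[0]-35),int(q[1]-38),int(q[0]+35),int(q[1]+38)); print(b)
    fit(im,c,n,b,xy,z0=0)
E
```

```text
[ 0.59432249 -0.0533263   0.3731546 ] -1.5722127314158698
(352, 127, 422, 203)
hex xy [ 0.5744 -0.1423] yaw deg 0.0 mismatch px 49.9 of 963
(224, 126, 294, 202)
obelisk xy [0.5759 0.0362] yaw deg -0.1 mismatch px 41.4 of 1094
(285, 123, 355, 199)
arch xy [ 0.5801 -0.049 ] yaw deg -0.1 mismatch px 105.3 of 1076
```

View pics/w33.png

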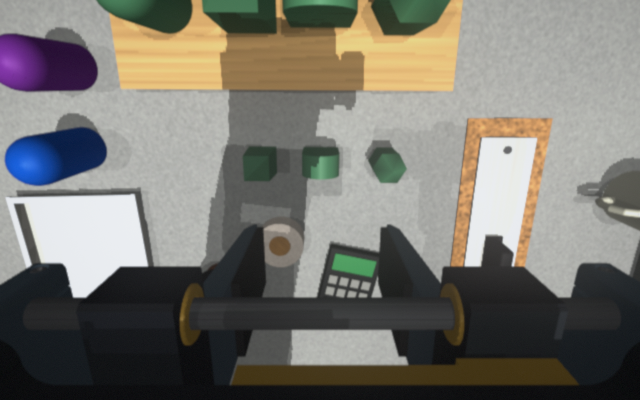

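```bash
python3 - <<'E'
from h import *
im=cv2.imread('pics/w33.png'); cv2.imwrite('pics/w33z.png',cv2.resize(im[0:50,190:460],None,fx=2.9,fy=5,interpolation=cv2.INTER_CUBIC))
E
```

```text
(no output)
```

View pics/w33z.png

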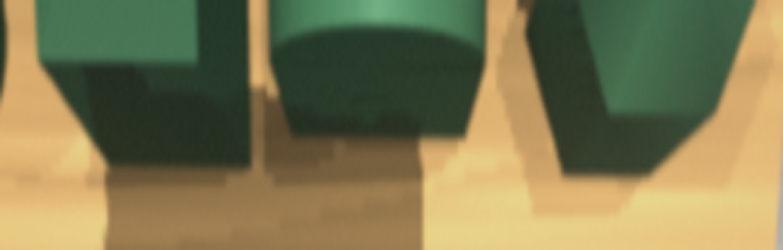

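```bash
python3 - <<'E'
from h import *
c=cam('wrist')
for n,p in dict(ob=[(108,164),(250,166)],arch=[(292,135),(466,136)],hex=[(563,174),(650,176)]).items():
    W=unproj(c,np.array(p)/[2.9,5]+[190,0],.05); print(n,W.round(4).tolist(),W.mean(0).round(4))
E
```

```text
ob [[0.7405, 0.0617, 0.05], [0.74, 0.0024, 0.05]] [0.7403 0.032  0.05  ]
arch [[0.7468, -0.0153, 0.05], [0.7465, -0.0876, 0.05]] [ 0.7466 -0.0514  0.05  ]
hex [[0.738, -0.1283, 0.05], [0.7375, -0.1647, 0.05]] [ 0.7377 -0.1465  0.05  ]
```

```bash
python3 - <<'E'
from h import *
shot('side','s34'); print(ctrl.get_obs()['clock']); print(ctrl.close_job())
E
```

```text
57.0833
the job is handed in; nothing more can be done
None
```

View pics/s34.png

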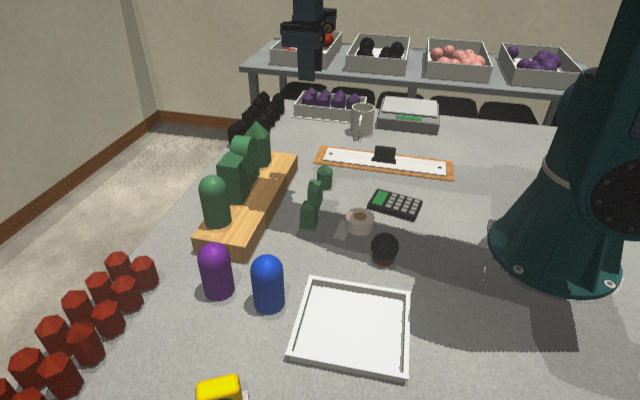

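The job is done and handed in at 57 s of the 210 s allowed. The hex, obelisk and arch stand in line in front of the large stones of their own shape. The straightedge is back on its cork mat, lengthwise. The small column was absent.

- **Knock:** the straightedge was knocked aside while I held the arch. I set the arch back in the tray, re-laid the straightedge flush against the step and centred on it, and then placed the stones.
- **Last picture check:** all three stones are upright and square to within about 0.5°. Their front contacts line up with where the straightedge edge was.
- **Sideways position:** each stone is about 1 to 3 mm off the line of its large stone, and my repeat measurements scatter by about 2 mm or more. All of the straightedge lies on the mat, with cork showing along both sides.
- **Touching:** each stone was pressed against the straightedge until the wrist felt contact. The picture before lifting showed no gaps.
- **Force:** while re-laying the straightedge, one reading with it in the gripper against the table was 62 N at the wrist. Putting the arch back in the tray read about 38 N upward. Both are below the 120 N wrist limit. I take the 40 N limit to cover only the arm and gripper body, and neither was touching anything then.
- **Disagreement:** measurements of the step's yaw ranged from about −0.15° to −0.6°. I aimed between these.

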